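# Spacer on the trolley axle, then the long spanner out of the crate

### The arm

A 6-joint arm with a two-finger parallel gripper is mounted at the origin on the work surface. World frame = base frame: x ahead of the robot, y to its left, z up, the work surface at z = 0. Lengths are in m, angles in rad, forces in N, time in s.
With the tool pointing down it reaches from about 0.35 to 0.975 m from the base axis. Payload 4.9 kg.
Tool frame: the origin (TCP) lies midway between the tips of the shut fingers; the grasp point (between the pads) lies 19 mm behind it; z points along the fingers, y is the direction in which the jaws open and shut (so a half turn about z gives the same grasp; the last joint's range is limited). The gripper opens to 85 mm and grips with 20 to 120 N. Pads are 22 mm wide; open, the fingers measure 114 mm over their backs; the gripper's body (76 mm by 85 mm) begins 54 mm behind the grasp point. The pads swing forward as they close: fully open they stand 13 mm farther back than shut.
Start: joints at [-1.414, 0.053, 1.613, -0, 1.476, -0.119], TCP at [0.17, -0.601, 0.231] pointing down, gripper open.
Joint ranges: [-3.01, 3.01], [-1.01, 2.22], [0.06, 2.58], [-1.02, 4.17], [0.09, 2.62], [-3.14, 3.14]. Speed limits (rad/s): [2.57, 2.57, 3.14, 3.14, 3.14, 3.14].

### API

Orientations are given as a rotation vector (axis times angle).
In Python, from station import ctrl gives the robot as it stands.
- The arm moves only by the tool play_rows, never from a script. Its argument "motion" is a list that holds one entry, the list of rows, each a list of 7 numbers: the closure, from -1 (fully open) to 1 (shut), then the shift along the tool's x, y, z in cm, then the turn, a rotation vector about the tool's x, y, z in degrees. A call has 1 to 20 rows; each row is the pose to reach, as a shift and turn from the pose measured when the call began, along the tool's axes at that moment; what a row does not reach only later rows make up. A row lasts 1/8 s, in which the tool goes at most 62.5 mm and 10.7 degrees, less where a joint would pass 70% of its speed; a pose out of reach is approached as far as the arm can. A call with a gripper value outside its range is refused whole. The fingers move at their own pace and stop on an object; "newtons" is the grip in N (left out, the last holds). Time passes only in rows, so rows that repeat a pose let the fingers close. It gives the time, the measured TCP pose, the force and the opening at its end, in the units of the state.
- ctrl.get_obs(): the state, without advancing time (a new reading comes with each control period).
- ctrl.get_image(name): name is "scene" or "side" or "wrist"; returns a dict with "color" (384x512x3 uint8, red, green, blue), "mtx" (3x3 intrinsics, pixels), "T" (4x4, takes a point from camera to world coordinates). Camera axes: x right, y up, looking along -z (the intrinsics and any distortion apply to the point x, -y, -z); pixel columns grow to the right and rows downward; lengths in m; the calibration is good to about 2 mm. The wrist camera is an equidistant fisheye: a pixel r from the principal point sees the ray r / f radians off the axis. A picture is of the moment at which its call begins. There is no depth.
- ctrl.finish_job(): hands the job in, once; it reports no verdict.
The state is a dict: "t": time; "q": joint angles; "dq": joint speeds; "effort": joint torques, N m; "tool_pos": TCP position; "tool_rot": TCP orientation; "contact_force": force on the tool from outside, world axes, zero at the start; "wrist_torque": the same for the moment, N m; "opening": finger opening in m.
Only numpy, scipy, OpenCV 4.12 (cv2) and the standard library are available. Lean on these libraries where they do the work, as an engineer would, in place of code of your own. Each camera call takes 0.05 s, during which the arm holds its last target.

### The job

A trolley wheel is being put back together: lift the spacer sleeve out of the crate's opening, slide it down the wheel's upright axle under control until it stands fully home on the hub, and let go of it. Then get the long spanner out through the same opening, tilting it because it is longer than the opening, and finish while still holding it in the gripper, still, with every part of it a good hand's breadth above the crate's top, ready for the nut. Leave the funnel, jar, pliers and soap pump where they stand.

Things in the scene. Friction and masses are not known exactly. Their poses are not given: they have to be found in the camera images.
- crate: Fixed, closed wooden crate, 380 (x) by 340 (y) by 94 mm high. Origin: centre of its underside, on the table; x runs away from the robot. Its top boards are 10 mm thick (84 to 94 mm up), with one opening: x from -30 to +120, y from -80 to +80 mm. The inner floor is 30 mm above the table (54 mm free height below the boards); inner walls at x = -178 and +178, y = -158 and +158 mm.
- opening (a point): Centre of the crate's rectangular opening (150 mm along x, 160 mm along y), level with the crate's top, 94 mm above the table; axes as the crate's.
- spanner: Loose steel spanner, 270 mm long, 0.28 kg evenly spread, flat on the crate's floor under the opening, both ends under the boards. Origin: mid-length, underside; x along it to the ring end (away from the robot), z up. Shank 18 mm wide, z from 1 to 13 mm, x from -90 to +88 mm; ring end 46 mm, jaw end 42 mm wide, both 14 mm thick. There is room to draw it 40 to 65 mm back towards the robot.
- ring_end (a point): Extreme tip of the spanner's ring end (x = +135, z = 7 mm in its frame). At the start it reaches 15 to 35 mm under the board beyond the opening's far edge.
- jaw_neck (a point): Where the spanner's shank meets its jaws, half way up its thickness (x = -90, z = 7 mm in its frame); the jaws reach 45 mm further.
- sleeve: Loose aluminium spacer sleeve: tube of 40 mm outer and 24 mm inner diameter, 90 mm long, 0.19 kg, standing on end on the crate's floor in the opening, beside the spanner (on the crate's +y side), its top 26 mm above the crate's top. Origin: centre of its lower end; z along its axis, up.
- wheel: Fixed grey trolley wheel with black tyre, lying flat on the table to the left or the right of the crate: 160 mm across, rim 45 mm high, hub (48 mm across) 50 mm high, with a bare steel axle 20 mm in diameter standing upright in its middle. Origin: centre of its underside.
- hub_face (a point): Centre of the hub's top face, 50 mm above the table, where the sleeve's lower end comes to stand; z up.
- axle_tip (a point): Tip of the axle, 150 mm above the table, 100 mm above the hub's face; its last 7 mm taper from 20 to 12 mm.
- soap_pump: Bystander: stainless steel soap pump dispenser, 62 mm across, 168 mm high, on the table beyond the crate, to its left (+y). Origin: centre of its underside.
- jar: Bystander: glass jar with steel cap, 62 mm across, 95 mm high, on the crate's far corner at negative y. Origin: centre of its underside.
- pliers: Bystander: steel pliers with black grips, 160 mm long, lying on the crate's near corner at negative y. Origin: on the underside, near the middle.
- funnel: Bystander: green plastic funnel, 84 mm across, 95 mm high, upside down on the crate's far corner at positive y. Origin: centre of its rim, on the boards.
There are look-alikes about, which are no part of the job. Of the things that look like the sleeve, the smaller one is meant. There is more than one size of the wheel; the job needs the larger.

How it is judged:
On the way, in this order (a step that is already met when the one before it is completed fails the run):
1. the sleeve stands fully home on the hub, round the axle, let go (horizontal distance between sleeve and hub_face below 0.005 m and z of sleeve in the frame of hub_face between -0.003 and 0.004 m and angle between sleeve's own z axis and vertical below 0.08 rad and contact force between sleeve and the fingers below 0.1 N and linear speed of sleeve below 0.03 m/s), for 0.2 s.
2. the spanner leans out through the opening: one end above the crate's top, the other still below the boards (contact force between spanner and the fingers above 0.5 N and ((height (world z) of ring_end above 0.11 m and height (world z) of jaw_neck below 0.084 m) or (height (world z) of jaw_neck above 0.11 m and height (world z) of ring_end below 0.084 m))), for 0.05 s.
At the end, for the whole second after the job is handed in: The spanner is held still in the fingers, touching nothing else, its ring end over 145 mm and its jaw neck over 165 mm above the table (about 40 to 70 mm above the crate's top), and the sleeve stands untouched round the axle within 4 mm of the hub's face, 5 mm of its centre and 0.08 rad of upright (all of step 1 and height (world z) of ring_end above 0.145 m and height (world z) of jaw_neck above 0.165 m and contact force between spanner and the fingers above 2 N and linear speed of spanner below 0.03 m/s and angular speed of spanner below 0.2 rad/s and contact force between spanner and crate below 0.1 N and contact force between spanner and wheel below 0.1 N and contact force between spanner and sleeve below 0.1 N and contact force between spanner and soap_pump below 0.1 N and contact force between spanner and jar below 0.1 N and contact force between spanner and pliers below 0.1 N and contact force between spanner and funnel below 0.1 N); the arm keeps its last pose, push and grip.
It fails at once if a bystander was pushed more than 30 mm or tipped over (distance of any of soap_pump, jar, pliers, funnel from where it was at the start of the episode above 0.03 m or angle between any of soap_pump, jar, pliers, funnel's own z axis and vertical above 0.5 rad).
It fails at once if the sleeve was dropped down the axle instead of being lowered (horizontal distance between sleeve and hub_face below 0.008 m and z of sleeve in the frame of hub_face above 0.003 m and contact force between sleeve and the fingers below 0.05 N and linear speed of sleeve above 0.5 m/s).
It also fails if it takes over 64 s, if anything falls off the work surface, if the arm or the gripper's body presses on something with over 40 N, if the wrist force passes 120 N, or if a joint passes its speed limit or range.

## Working session

There is one attempt and no reset: what is moved stays moved. The work goes in short steps, Python scripts to look and compute and a tool call to move; the robot and the scene stay as the last step left them, time stands still between calls to the robot, and variables do not carry over. Pictures are saved under pics/ and viewed, and the job is handed in when it is done.

Besides the shell and the picture viewer there is one more tool, called after ">>>" by a JSON object that holds its "method" and its "body". play_rows: Moves the arm, as the interface text tells. Its arguments: {"type":"object","properties":{"motion":{"type":"array"},"newtons":{"type":"number"}},"required":["motion"]}

```bash
ls; mkdir -p pics; python3 - <<'E'
from station import ctrl
import cv2
print(ctrl.get_obs())
for n in ["scene","side","wrist"]:
    d=ctrl.get_image(n); cv2.imwrite(f"pics/{n}0.png",d["color"][:,:,::-1]); print(n,d["mtx"],d["T"],[k for k in d])
E
```

```text
pics
{'t': 0.0, 'q': array([-1.41400389e+00,  5.33597075e-02,  1.61429765e+00, -1.73081861e-05,
        1.47597090e+00, -1.19012968e-01]), 'dq': array([ 3.88763123e-04, -2.01007146e-05, -3.00365724e-03, -1.73298286e-03,
       -5.16119535e-04,  2.46478464e-04]), 'effort': array([-2.53536375e-03, -3.93679297e+01, -3.70180464e+01, -3.03299221e-04,
        7.01511206e-03, -1.10681256e-05]), 'tool_pos': array([ 0.17009213, -0.60076837,  0.23005906]), 'tool_rot': array([-3.10975194e+00, -4.31585120e-01,  8.73978889e-05]), 'contact_force': array([-0.04717781, -0.60531856,  0.04478816]), 'wrist_torque': array([ 0.05155784,  0.02492402, -0.00077231]), 'opening': 0.08556197272084937}
scene [[377.60534882   0.         246.67900321]
 [  0.         377.60534882 194.58381414]
 [  0.           0.           1.        ]] [[-0.22317507 -0.76997475  0.59777234  1.20128956]
 [ 0.9747375  -0.18189443  0.12961957  0.1231894 ]
 [ 0.00892766  0.61159897  0.79111756  0.90193155]
 [ 0.          0.          0.          1.        ]] ['color', 'mtx', 'T']
side [[471.63629759   0.         256.67742424]
 [  0.         471.63629759 185.03778098]
 [  0.           0.           1.        ]] [[ 0.9980615   0.02149203 -0.0584066   0.49748091]
 [-0.06036491  0.56265844 -0.8244826  -1.12256719]
 [ 0.01514316  0.82641005  0.56286509  0.88377108]
 [ 0.          0.          0.          1.        ]] ['color', 'mtx', 'T']
wrist [[297.31863964   0.         252.84775324]
 [  0.         297.31863964 185.56442045]
 [  0.           0.           1.        ]] [[ 0.27268504  0.91280594  0.30402003  0.24804457]
 [-0.96210171  0.25929731  0.08441094 -0.57730821]
 [-0.00178077 -0.31551579  0.94891865  0.37350967]
 [ 0.          0.          0.          1.        ]] ['color', 'mtx', 'T']
```

View pics/scene0.png

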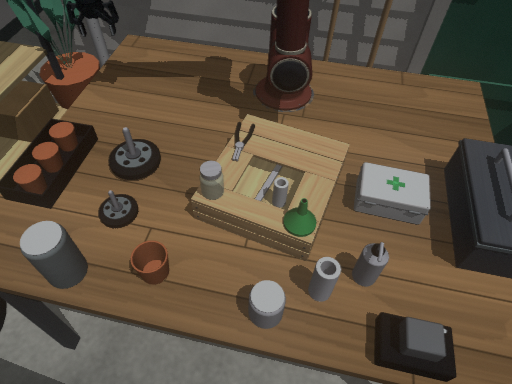

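View pics/side0.png

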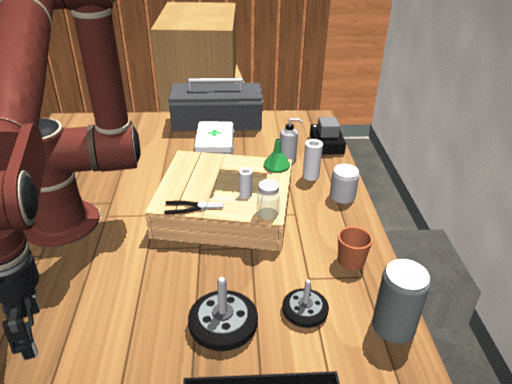

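View pics/wrist0.png

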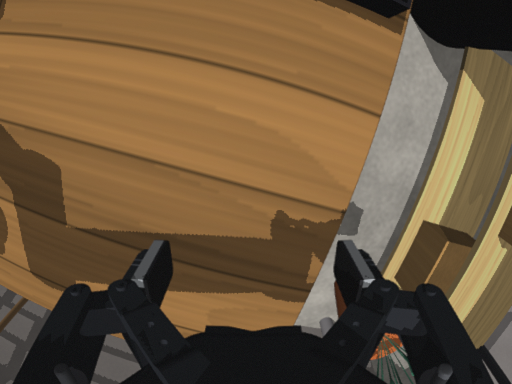

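The scene view shows the crate at about (270,180) and the sleeve in its opening at about (281,190). The large wheel is at (134,157), with a smaller one at (118,209). I'll enlarge these areas to measure them.

```bash
cat > h.py <<'E'
import numpy as np, cv2
def project(P,d,fish=False):
    T=np.array(d["T"]);K=d["mtx"];P=np.atleast_2d(P)
    c=(P-T[:3,3])@T[:3,:3]; v=np.c_[c[:,0],-c[:,1],-c[:,2]]
    if fish:
        r=np.hypot(v[:,0],v[:,1]);th=np.arctan2(r,v[:,2]);s=th/np.maximum(r,1e-9)
        return np.c_[K[0,0]*v[:,0]*s+K[0,2],K[1,1]*v[:,1]*s+K[1,2]]
    return np.c_[K[0,0]*v[:,0]/v[:,2]+K[0,2],K[1,1]*v[:,1]/v[:,2]+K[1,2]]
def ray(u,v,d,fish=False):
    K=d["mtx"];T=np.array(d["T"]);x=(u-K[0,2])/K[0,0];y=(v-K[1,2])/K[1,1]
    if fish:
        r=np.hypot(x,y);s=np.sin(r)/max(r,1e-9);w=np.array([x*s,y*s,np.cos(r)])
    else: w=np.array([x,y,1.])
    w=np.array([w[0],-w[1],-w[2]]);w/=np.linalg.norm(w)
    return T[:3,3],T[:3,:3]@w
def atz(u,v,z,d,fish=False):
    o,w=ray(u,v,d,fish);return o+w*(z-o[2])/w[2]
def tri(obs):
    A=np.zeros((3,3));b=np.zeros(3);L=[]
    for u,v,d,f in obs:
        o,w=ray(u,v,d,f);M=np.eye(3)-np.outer(w,w);A+=M;b+=M@o;L.append((o,w))
    p=np.linalg.solve(A,b);return p,[np.linalg.norm((np.eye(3)-np.outer(w,w))@(p-o)) for o,w in L]
def crop(im,x0,y0,w,h,s,name,grid=10):
    c=cv2.resize(im[y0:y0+h,x0:x0+w,::-1],None,fx=s,fy=s,interpolation=cv2.INTER_CUBIC)
    for x in range((x0+grid-1)//grid*grid,x0+w,grid):
        cv2.line(c,((x-x0)*s,0),((x-x0)*s,5),(0,0,255),1);cv2.putText(c,str(x),((x-x0)*s+1,15),0,.35,(0,0,255),1)
    for y in range((y0+grid-1)//grid*grid,y0+h,grid):
        cv2.line(c,(0,(y-y0)*s),(5,(y-y0)*s),(0,0,255),1);cv2.putText(c,str(y),(6,(y-y0)*s+4),0,.35,(0,0,255),1)
    cv2.imwrite(name,c)
E
python3 - <<'E'
from station import ctrl
import pickle
from h import *
a=ctrl.get_image("scene");b=ctrl.get_image("side");pickle.dump((a,b),open("im0.pkl","wb"))
crop(a["color"],190,115,160,130,5,"pics/sc1.png")
crop(b["color"],145,145,150,110,5,"pics/sd1.png")
crop(a["color"],95,115,80,75,7,"pics/scw.png")
crop(b["color"],180,265,85,85,7,"pics/sdw.png")
E
```

```text
(no output)
```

View pics/sc1.png

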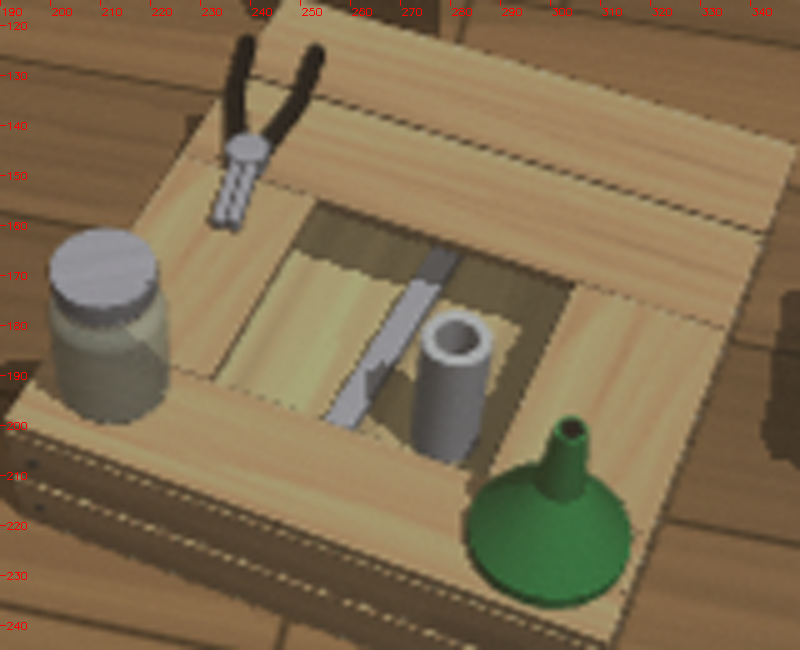

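View pics/sd1.png

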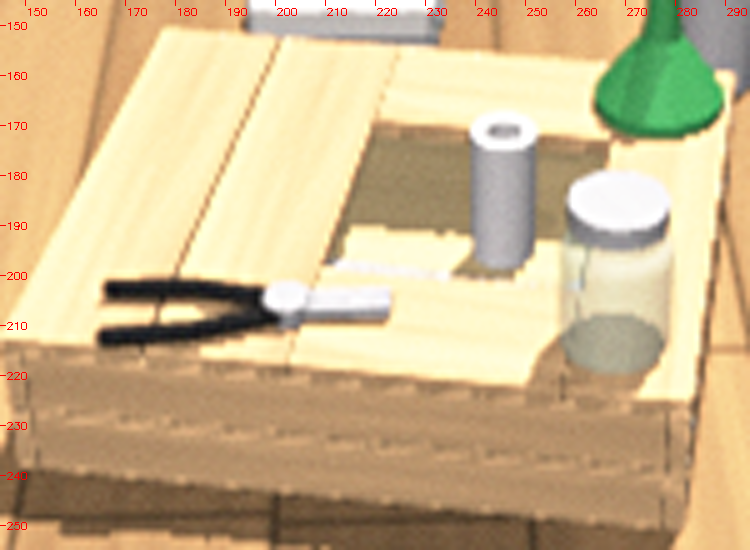

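View pics/scw.png

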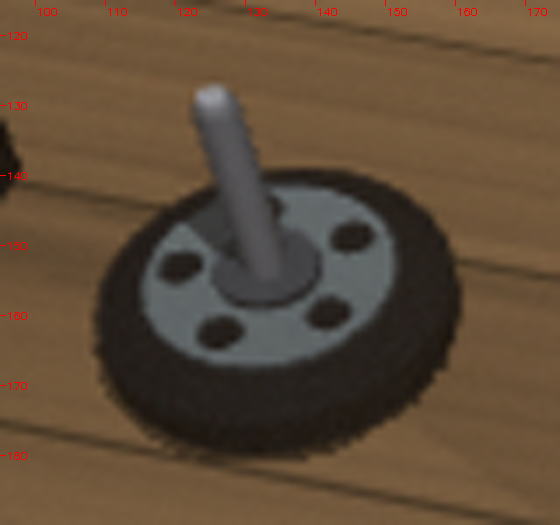

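View pics/sdw.png

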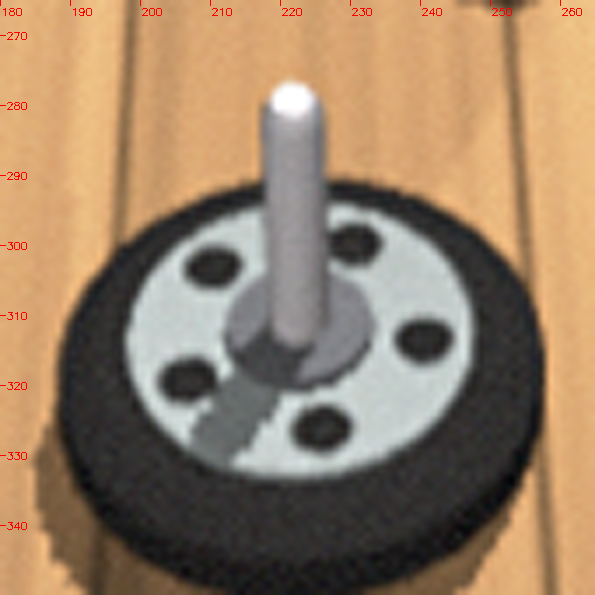

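```bash
python3 - <<'E'
from h import *
import pickle
from scipy.optimize import least_squares
a,b=pickle.load(open("im0.pkl","rb"))
H=.5 # half pixel corr
print("sleeve top",tri([(281.2-H,182-H,a,0),(245.6-H,171-H,b,0)]),"plane z=.12",atz(280.7,181.5,.12,a),atz(245.1,170.5,.12,b))
print("axle",tri([(125.4-H,128.4-H,a,0),(221.9-H,278.8-H,b,0)]),atz(124.9,127.9,.15,a),atz(221.4,278.3,.15,b))
# axle bottom at hub
L=[(-30,-80,253,154.6,a),(-30,80,305,171.6,a),(120,-80,233,191,a),(-190,170,349,144.4,a),(190,170,312,243.6,a),(190,-170,191,200,a),
(-30,80,220,169.4,b),(120,80,267,173,b),(-190,170,178,150.6,b),(190,170,292,159,b),(-190,-170,145,214,b),(190,-170,283,225.4,b)]
def pos(p,X,Y,Z):
    c,s=np.cos(p[2]),np.sin(p[2]);X=np.array(X)/1e3;Y=np.array(Y)/1e3
    return np.c_[p[0]+c*X-s*Y,p[1]+s*X+c*Y,np.full(len(X),Z)]
def f(p,full=0):
    r=[]
    for X,Y,u,v,d in L: r.append(project(pos(p,[X],[Y],.094),d)[0]-[u-H,v-H])
    return np.array(r) if full else np.ravel(r)
s=least_squares(f,[.55,0,0],loss='soft_l1');print(s.x,np.degrees(s.x[2]));print(f(s.x,1).round(1))
p=s.x
# spanner edge pixels in scene on top z=.043 (shank top)
for n,q in [("ring-ish",(438,250)),("r",(460,255)),("b",(328,418)),("c",(352,428))]:
    w=atz(190+q[0]/5-H,115+q[1]/5-H,.043,a);dx=w[:2]-p[:2];c,s_=np.cos(p[2]),np.sin(p[2])
    print(n,w,"crate frame",c*dx[0]+s_*dx[1],-s_*dx[0]+c*dx[1])
w=atz(280.7,181.5,.12,a);dx=w[:2]-p[:2];print("sleeve crate",c*dx[0]+s_*dx[1],-s_*dx[0]+c*dx[1])
E
```

```text
sleeve top (array([0.54651771, 0.07430969, 0.12057214]), [np.float64(3.575660984079494e-05), np.float64(3.575660984083869e-05)]) plane z=.12 [0.54599541 0.07428679 0.12      ] [0.54657876 0.07516049 0.12      ]
axle (array([ 0.47655429, -0.39853034,  0.15026322]), [np.float64(0.000326412645960029), np.float64(0.0003264126459599513)]) [ 0.47590391 -0.3986733   0.15      ] [ 0.47680555 -0.39855761  0.15      ]
[ 0.48353884  0.04756991 -0.18233214] -10.446862058278873
[[ 0.2 -0. ]
 [-0.1 -0.6]
 [-1.1  0.1]
 [ 0.6 -0.7]
 [ 0.1 -0. ]
 [-0.6 -0.7]
 [-0.  -0.6]
 [ 0.6 -0.4]
 [-0.5  0.1]
 [-0.1  0.4]
 [ 0.1 -1.3]
 [ 1.1 -0.4]]
ring-ish [0.41714399 0.04723721 0.043     ] crate frame -0.0652339214325418 -0.012366128436411983
r [0.41809432 0.06107573 0.043     ] crate frame -0.06680860256063838 0.0014153136122334736
b [0.55911865 0.00869432 0.043     ] crate frame 0.08137602854831857 -0.0245267661545167
c [0.56296179 0.02348418 0.043     ] crate frame 0.08247370647298839 -0.009285213382917443
sleeve crate 0.05657685904580039 0.03759885506821095
```

```bash
cat >> h.py <<'E'
from scipy.spatial.transform import Rotation as Ro
def Rdown(yaw_y,tilt=0,):
    "tool z down, tool y axis at world yaw (deg)"
    y=np.radians(yaw_y);Y=np.array([np.cos(y),np.sin(y),0]);Z=np.array([0,0,-1.]);X=np.cross(Y,Z)
    return Ro.from_matrix(np.c_[X,Y,Z])
def rel(obs,p,R=None):
    R0=Ro.from_rotvec(obs["tool_rot"]);R=R0 if R is None else R
    return (R0.inv().apply(np.array(p)-obs["tool_pos"])*100).round(2),np.degrees((R0.inv()*R).as_rotvec()).round(2)
E
python3 - <<'E'
from station import ctrl
from h import *
o=ctrl.get_obs();print(o["t"],rel(o,[.546,.0745,.22],Rdown(-10.4)))
E
```

```text
0.25 (array([ 54.56, -54.77,   1.13]), array([-4.000e-02, -3.000e-02, -6.379e+01]))
```

>>> {"method": "play_rows", "body": {"motion": [[[-1,4.2,-4.2,0,0,0,-5],[-1,8.4,-8.4,0,0,0,-10],[-1,12.6,-12.6,0,0,0,-15],[-1,16.8,-16.8,0,0,0,-20],[-0.5,21,-21,0,0,0,-25],[-0.3,25.2,-25.2,0.3,0,0,-30],[-0.3,29.4,-29.4,0.5,0,0,-35],[-0.3,33.6,-33.6,0.7,0,0,-40],[-0.3,37.8,-37.9,0.9,0,0,-45],[-0.3,42,-42.1,1.1,0,0,-50],[-0.3,46.2,-46.3,1.1,0,0,-55],[-0.3,50.4,-50.5,1.1,0,0,-60],[-0.3,54.6,-54.8,1.1,0,0,-63.8],[-0.3,54.6,-54.8,1.1,0,0,-63.8],[-0.3,54.6,-54.8,1.1,0,0,-63.8]]]}}

```text
t: 2.12
tool_pos: [0.546, 0.0749, 0.22]
tool_rot: [-2.412, -2.011, 0.001]
contact_force: [-0.1, -0.4, 0.5]
opening: 0.0553
```

```bash
python3 - <<'E'
from station import ctrl
from h import *
import pickle
o=ctrl.get_obs();print(o["t"],o["tool_pos"],o["opening"],rel(o,[.546,.0745,.22],Rdown(-10.4)),o["contact_force"])
w=ctrl.get_image("wrist");pickle.dump(w,open("w1.pkl","wb"));cv2.imwrite("pics/w1.png",w["color"][:,:,::-1])
print(project([[.546,.0745,.12],o["tool_pos"]],w,True))
E
```

```text
2.125 [0.54601731 0.07488173 0.21997516] 0.05532367476479607 (array([-0.04,  0.01, -0.  ]), array([-0.06, -0.02,  0.02])) [-0.1204073  -0.44033737  0.47160159]
[[253.53943871 187.98706802]
 [253.571427   245.71846348]]
```

View pics/w1.png

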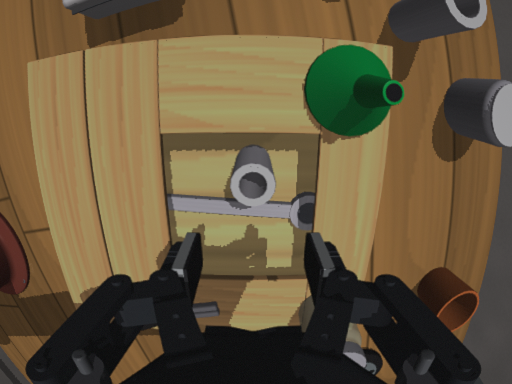

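```bash
python3 - <<'E'
from h import *
import pickle
w=pickle.load(open("w1.pkl","rb"))
crop(w["color"],155,125,175,155,4,"pics/w1c.png")
E
```

```text
(no output)
```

View pics/w1c.png

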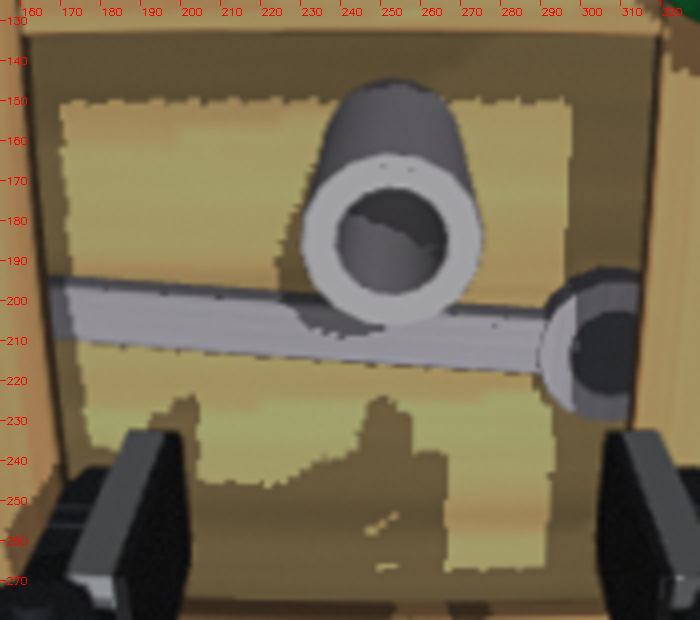

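```bash
python3 - <<'E'
from h import *
import pickle
w=pickle.load(open("w1.pkl","rb"))
q=lambda X,Y:(155+X/4-.4,125+Y/4-.4)
print("sleeve",atz(*q(391,241),.12,w,True))
for z,n,P in [(.094,"open near+y",(22,33)),(.094,"far+y",(662,35)),(.094,"far-y?",(628,598)),(.043,"sh L top",(60,283)),(.043,"shL bot",(60,339)),(.043,"shR top",(520,319)),(.043,"shR bot",(520,372)),(.044,"ring left",(540,350)),(.044,"ring hole left",(568,352)),(.044,"ring bot",(610,419)),(.044,"ring top",(600,288))]:
    x=atz(*q(*P),z,w,True);c,s=np.cos(-.1823),np.sin(-.1823);d=x[:2]-[.4835,.0476];print(n,x.round(4),"crate",(np.array([c*d[0]+s*d[1],-s*d[0]+c*d[1]])*1e3).round(1))
E
```

```text
sleeve [0.54550305 0.07749359 0.12      ]
open near+y [0.4678 0.1353 0.094 ] crate [-31.3  83.4]
far+y [0.6146 0.1072 0.094 ] crate [118.1  82.4]
far-y? [ 0.5898 -0.0455  0.094 ] crate [121.4 -72.2]
sh L top [0.4423 0.0573 0.043 ] crate [-42.3   2. ]
shL bot [0.4373 0.0399 0.043 ] crate [-44.1 -15.9]
shR top [0.5734 0.0223 0.043 ] crate [93.  -8.6]
shR bot [0.571  0.0055 0.043 ] crate [ 93.7 -25.6]
ring left [0.5778 0.0119 0.044 ] crate [ 99.2 -18. ]
ring hole left [0.5859 0.0097 0.044 ] crate [107.5 -18.7]
ring bot [ 0.5958 -0.0149  0.044 ] crate [121.8 -41.1]
ring top [0.5977 0.028  0.044 ] crate [115.9   1.4]
```

>>> {"method": "play_rows", "body": {"motion": [[[-0.3,0,0,4,0,0,0],[-0.3,0,0,8,0,0,0],[-0.3,0,0,11,0,0,0],[-0.3,0,0,13,0,0,0],[-0.3,0,0,14,0,0,0],[-0.3,0,0,14,0,0,0],[0,0,0,14,0,0,0],[0.5,0,0,14,0,0,0],[0.5,0,0,14,0,0,0],[0.5,0,0,14,0,0,0],[0.5,0,0,14,0,0,0]]], "newtons": 40}}

```text
t: 3.55
tool_pos: [0.5469, 0.0744, 0.0817]
tool_rot: [2.414, 2.01, 0.003]
contact_force: [-0.7, -0.8, 6.4]
opening: 0.0384
```

```bash
python3 - <<'E'
from station import ctrl
from h import *
o=ctrl.get_obs();print(o)
w=ctrl.get_image("wrist");cv2.imwrite("pics/w2.png",w["color"][:,:,::-1])
E
```

```text
{'t': 3.55, 'q': array([1.03971535e-04, 2.01921862e-02, 1.90822063e+00, 5.10984618e-04,
       1.21134784e+00, 1.82063387e-01]), 'dq': array([-2.94220029e-04, -6.43427533e-04,  3.81629850e-04, -1.12567935e-03,
        2.07401310e-03, -3.06808476e-05]), 'effort': array([ 1.40834330e-01, -3.10744965e+01, -3.06974244e+01,  1.12046935e-01,
       -2.43399236e-01, -1.08136862e-02]), 'tool_pos': array([0.54692857, 0.07439056, 0.08167722]), 'tool_rot': array([2.41364253, 2.00969469, 0.00269172]), 'contact_force': array([-0.66238472, -0.77356785,  6.38904686]), 'wrist_torque': array([-0.03633823,  0.11826631, -0.01101241]), 'opening': 0.03836403662237186}
```

View pics/w2.png

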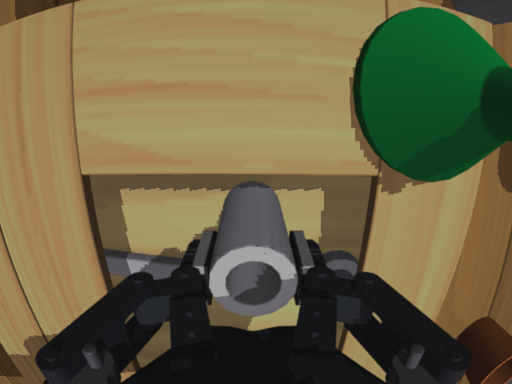

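>>> {"method": "play_rows", "body": {"motion": [[[0.5,0,0,-1,0,0,0],[0.5,0,0,-3,0,0,0],[0.5,0,0,-6,0,0,0],[0.5,0,0,-10,0,0,0],[0.5,0,0,-14,0,0,0],[0.5,0,0,-16.5,0,0,0],[0.5,0,0,-17,0,0,0]]]}}

```text
t: 4.47
tool_pos: [0.5477, 0.0744, 0.2552]
tool_rot: [2.411, 2.008, 0.009]
contact_force: [-0.7, 0.5, -2.1]
opening: 0.0383
```

```bash
python3 - <<'E'
from station import ctrl
from h import *
o=ctrl.get_obs();print(o["t"],o["tool_pos"],o["opening"],rel(o,[.4765,-.3986,.25],Rdown(-10.4)),o["contact_force"])
b=ctrl.get_image("side");crop(b["color"],180,60,140,140,4,"pics/sd2.png")
b=ctrl.get_image("scene");crop(b["color"],220,100,130,130,4,"pics/sc2.png")
E
```

```text
4.475 [0.54769513 0.07436478 0.2551769 ] 0.038283905953678574 (array([-47.8 ,   1.56,   0.44]), array([ 0.4 , -0.11, -0.03])) [-0.66008756  0.48471816 -2.11128963]
```

View pics/sd2.png

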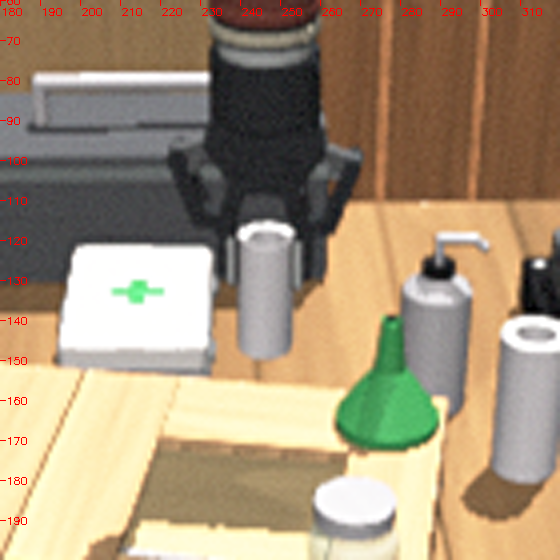

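View pics/sc2.png

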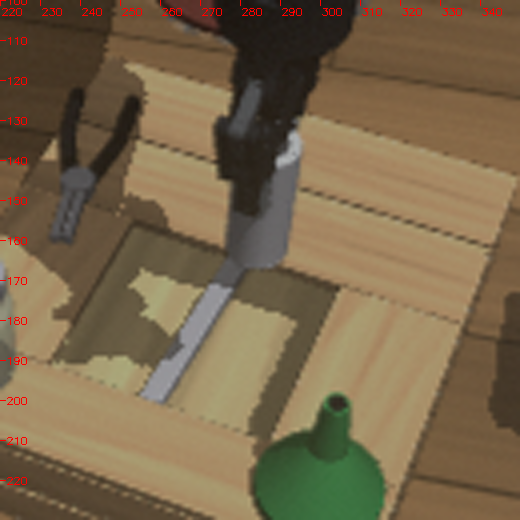

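>>> {"method": "play_rows", "body": {"motion": [[[0.5,-2,0,0,0.1,0,0],[0.5,-6,0.2,0,0.2,0,0],[0.5,-11,0.4,0,0.3,0,0],[0.5,-16,0.6,0,0.4,0,0],[0.5,-21,0.8,0.1,0.4,0,0],[0.5,-26,0.9,0.2,0.4,0,0],[0.5,-31,1.1,0.3,0.4,0,0],[0.5,-36,1.3,0.4,0.4,0,0],[0.5,-41,1.5,0.4,0.4,0,0],[0.5,-45,1.5,0.4,0.4,0,0],[0.5,-47.2,1.6,0.4,0.4,0,0],[0.5,-47.8,1.6,0.4,0.4,0,0],[0.5,-47.8,1.6,0.4,0.4,0,0],[0.5,-47.8,1.6,0.4,0.4,0,0]]]}}

```text
t: 6.32
tool_pos: [0.4762, -0.3974, 0.2477]
tool_rot: [-2.409, -2.009, 0.003]
contact_force: [0.3, -0.1, -1.2]
opening: 0.0386
```

```bash
python3 - <<'E'
from station import ctrl
from h import *
import pickle
o=ctrl.get_obs();print(o["t"],o["tool_pos"],o["opening"],rel(o,[.4765,-.3986,.25],Rdown(-10.4)),o["contact_force"],o["q"])
D={n:ctrl.get_image(n) for n in ["side","scene","wrist"]};pickle.dump(D,open("i3.pkl","wb"))
for n in D: print(n,project([o["tool_pos"],[.4765,-.3986,.15]],D[n],n=="wrist"))
cv2.imwrite("pics/w3.png",D["wrist"]["color"][:,:,::-1])
crop(D["side"]["color"],180,190,90,130,5,"pics/sd3.png")
crop(D["scene"]["color"],85,60,90,100,6,"pics/sc3.png")
E
```

```text
6.325 [ 0.47621308 -0.39744011  0.24774988] 0.03861730105341059 (array([-0.11,  0.05, -0.23]), array([-0.26, -0.08,  0.05])) [ 0.29485301 -0.13915441 -1.17145283] [-8.14696072e-01  3.54503523e-02  1.60328819e+00 -1.52844120e-03
  1.50728836e+00 -6.34040730e-01]
side [[219.80536422 243.37311403]
 [221.25675792 278.31910543]]
scene [[116.35565808 100.81978897]
 [124.83811967 128.04049705]]
wrist [[253.47571962 245.29787874]
 [254.34892829 189.43371204]]
```

View pics/w3.png

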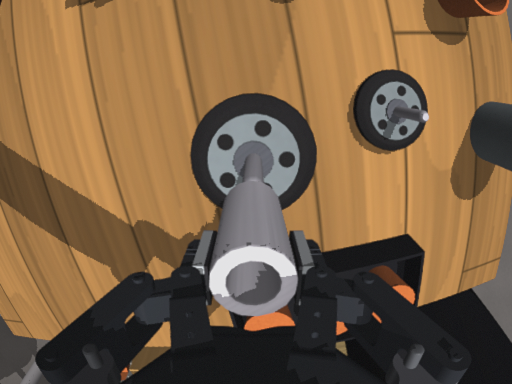

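View pics/sd3.png

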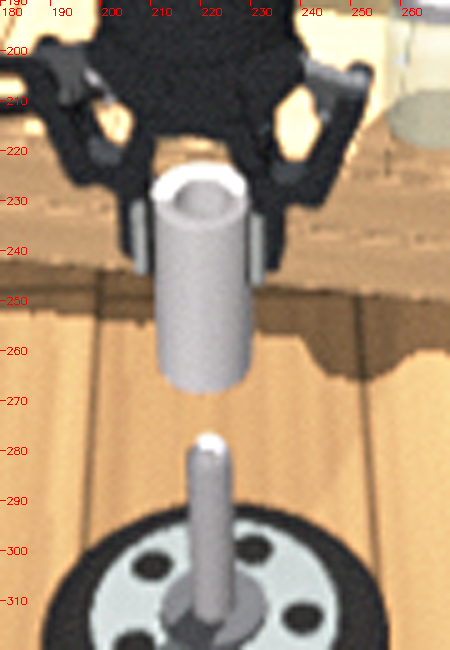

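View pics/sc3.png

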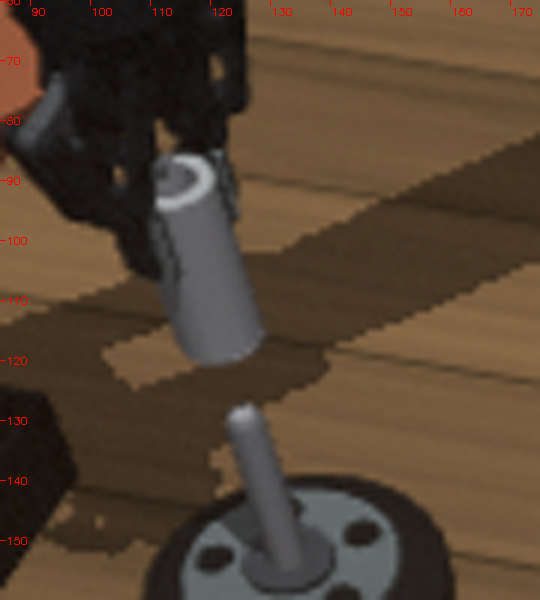

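```bash
cat > fit.py <<'E'
from h import *
from scipy.optimize import least_squares
TH=np.linspace(0,2*np.pi,60,endpoint=False)
def cyl(p,r,L):
    ax=np.array([p[3],p[4],1.]);ax/=np.linalg.norm(ax)
    e1=np.cross(ax,[0,1,0]);e1/=np.linalg.norm(e1);e2=np.cross(ax,e1)
    c=np.array(p[:3]);ring=r*(np.outer(np.cos(TH),e1)+np.outer(np.sin(TH),e2))
    return np.r_[c+ring,c+ring+ax*L]
def hull(P,d):
    q=project(P,d).astype(np.float32);return cv2.convexHull(q)
def fitcyl(p0,r,L,obs,free):
    p0=np.array(p0,float)
    def f(v):
        p=p0.copy();p[free]=v;out=[]
        for d,pts in obs:
            h=hull(cyl(p,r,L),d)
            out+=[cv2.pointPolygonTest(h,(float(a),float(b)),True) for a,b in pts]
        return out
    s=least_squares(f,p0[free],diff_step=1e-3,x_scale=.01);p=p0.copy();p[free]=s.x
    return p,np.array(f(s.x))
def overlay(d,x0,y0,w,h,s,name,cyls):
    crop(d["color"],x0,y0,w,h,s,name);im=cv2.imread(name)
    for P in cyls:
        q=((hull(P,d)+.5-[x0,y0])*s).astype(int);cv2.polylines(im,[q],True,(0,255,0),1)
    cv2.imwrite(name,im)
E
cat > f3.py <<'E'
from fit import *
import pickle
D=pickle.load(open("i3.pkl","rb"))
m=lambda pts,x0,y0,s:[(x0+X/s-.5,y0+Y/s-.5) for X,Y in pts]
sd=m([(153,200),(156,270),(158,350),(247,200),(249,270),(253,360),(205,393),(175,385),(235,385),(200,163)],180,190,5)
sc=m([(216,175),(240,240),(264,325),(163,270),(172,320),(220,364),(200,362),(250,350),(183,153)],85,60,6)
p,r=fitcyl([.476,-.398,.197,0,0],.02,.09,[(D["side"],sd),(D["scene"],sc)],[0,1,2,3,4])
print(p.round(4),r.round(1))
ax=[.4765,-.3986,.05,0,0]
A=cyl(ax,.01,.093);S=cyl(p,.02,.09)
overlay(D["side"],180,190,90,130,5,"pics/ov_sd.png",[A,S]);overlay(D["scene"],85,60,90,100,6,"pics/ov_sc.png",[A,S])
E
python3 f3.py
```

```text
[ 4.765e-01 -3.956e-01  1.967e-01  0.000e+00 -1.000e-04] [ 0.8  0.7  0.2  0.6  0.5  0.1 -0.   0.2 -0.   0.5  0.6 -0.   0.3  1.5
  0.2  0.3  0.3  0.9  0.7]
```

View pics/ov_sd.png

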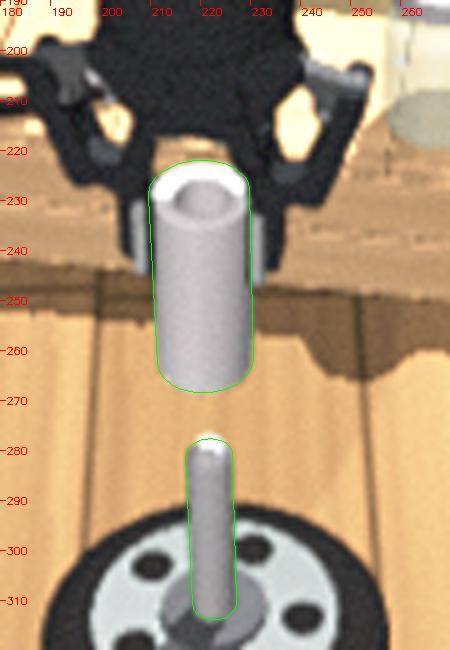

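View pics/ov_sc.png

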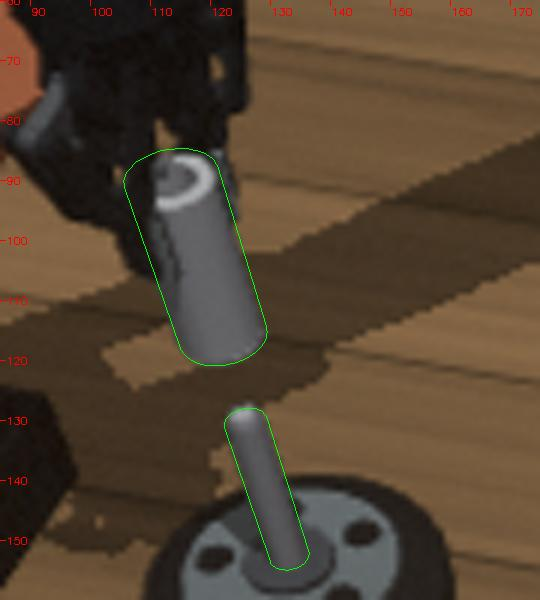

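```bash
python3 - <<'E'
s=open('fit.py').read()
s=s.replace('diff_step=1e-3,x_scale=.01','diff_step=None,x_scale=1.0').replace("p=p0.copy();p[free]=v;out=[]","p=p0.copy();p[free]=p0[free]+np.array(v)/1e3;p[3:]=p[3:];rr=r-(v[-1]/1e3 if False else 0);out=[]")
s=s.replace("least_squares(f,p0[free],","least_squares(f,np.zeros(len(free)),").replace("diff_step=None","method='lm',epsfcn=None") if False else s.replace("least_squares(f,p0[free],diff_step=None,x_scale=1.0)","least_squares(f,np.full(len(free),.5),diff_step=.4,loss='soft_l1',f_scale=.5)").replace("p[free]=s.x","p[free]=p0[free]+s.x/1e3")
open('fit.py','w').write(s)
E
cat >> f3.py <<'E'
for r_ in (.02,.0192):
  for fr in ([0,1,2],[0,1,2,3,4]):
    p,r=fitcyl([.476,-.398,.197,0,0],r_,.09,[(D["side"],sd),(D["scene"],sc)],fr);print(r_,p.round(4),r.round(1))
# axle edges fit
sa=m([(265,110),(325,110),(270,250),(327,250)],180,265,7)
ca=m([(203,150),(242,130),(222,220),(262,200)],95,115,7)
import pickle
a,b=pickle.load(open("im0.pkl","rb"))
p,r=fitcyl([.4765,-.3986,.05,0,0],.0095,.093,[(b,sa),(a,ca)],[0,1]);print("axle",p,r)
E
python3 f3.py
```

```text
[ 0.4763 -0.3954  0.1969  0.0057 -0.0168] [ 0.7  0.6  0.3  0.8  0.6  0.  -0.   0.2 -0.1  0.3  0.2 -0.3  0.4  1.7
  0.2  0.2  0.2  0.8  0.8]
0.02 [ 0.4765 -0.396   0.197   0.      0.    ] [ 0.8  0.7  0.2  0.6  0.5  0.1 -0.   0.2  0.   0.5  0.5 -0.1  0.2  1.6
  0.3  0.2  0.3  0.7  0.8]
0.02 [ 0.4763 -0.3954  0.1969  0.0057 -0.0168] [ 0.7  0.6  0.3  0.8  0.6  0.  -0.   0.2 -0.1  0.3  0.2 -0.3  0.4  1.7
  0.2  0.2  0.2  0.8  0.8]
0.0192 [ 0.4765 -0.3958  0.1963  0.      0.    ] [ 0.4  0.3 -0.2  0.2  0.1 -0.3 -0.1  0.1 -0.1  0.1  0.3 -0.4 -0.1  1.3
 -0.   0.2  0.2  0.7  0.4]
0.0192 [ 0.4762 -0.3959  0.1963  0.0054  0.0046] [ 0.3  0.2 -0.1  0.3  0.2 -0.4 -0.1  0.1 -0.2  0.1  0.3 -0.4 -0.1  1.3
 -0.   0.2  0.2  0.7  0.4]
axle [ 0.47692723 -0.40118008  0.05        0.          0.        ] [-0.18687531 -0.22910332  0.13796708  0.34007436  0.40243718  0.04119817
 -0.25067287  0.373199  ]
```

>>> {"method": "play_rows", "body": {"motion": [[[0.5,-0.15,0.05,1,-0.1,0,0],[0.5,-0.32,0.1,2.3,-0.2,0,0],[0.5,-0.32,0.1,3.3,-0.2,0,0],[0.5,-0.32,0.1,3.9,-0.2,0,0],[0.5,-0.32,0.1,3.9,-0.2,0,0],[0.5,-0.32,0.1,3.9,-0.2,0,0]]]}}

```text
t: 7.22
tool_pos: [0.4766, -0.4012, 0.2094]
tool_rot: [-2.413, -2.012, -0.001]
contact_force: [-0.2, -0.5, -1.4]
opening: 0.0384
```

```bash
python3 - <<'E'
from station import ctrl
from h import *
import pickle
o=ctrl.get_obs();print(o["t"],o["tool_pos"],o["opening"],rel(o,[.4765,-.3986,.25],Rdown(-10.4)),o["contact_force"])
D={n:ctrl.get_image(n) for n in ["side","scene","wrist"]};pickle.dump(D,open("i4.pkl","wb"))
crop(D["wrist"]["color"],180,60,150,150,4,"pics/w4.png")
crop(D["side"]["color"],190,220,65,100,6,"pics/sd4.png")
crop(D["scene"]["color"],95,80,70,85,7,"pics/sc4.png")
E
```

```text
7.225 [ 0.47663901 -0.4012029   0.20942315] 0.03837549961247498 (array([ 0.26, -0.06, -4.06]), array([-0.  , -0.03,  0.04])) [-0.24898413 -0.47238034 -1.36298731]
```

View pics/w4.png

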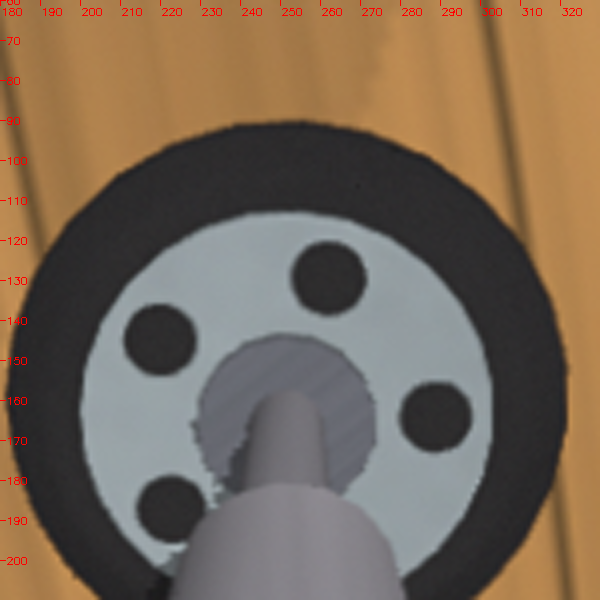

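View pics/sd4.png

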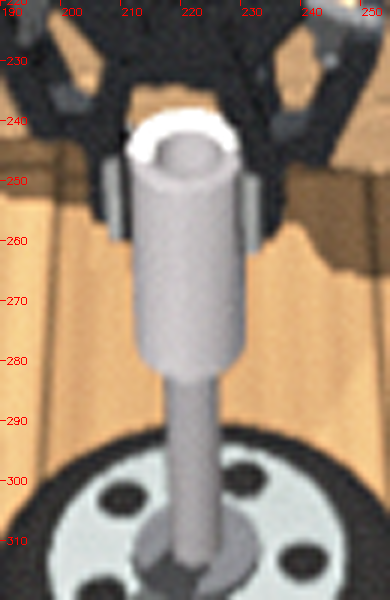

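View pics/sc4.png

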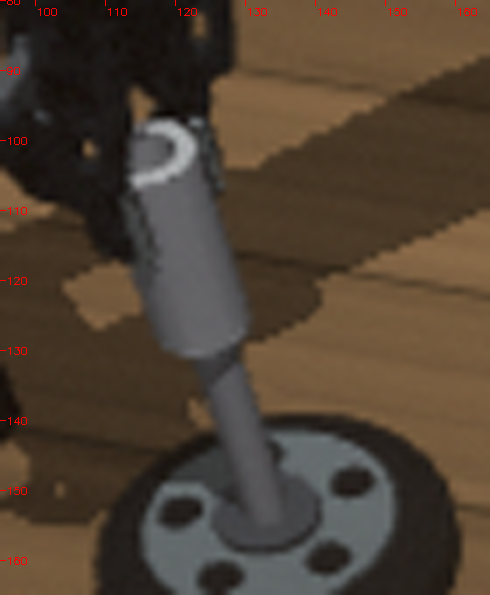

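>>> {"method": "play_rows", "body": {"motion": [[[0.5,0.08,0,0.5,0,0,0],[0.5,0.08,0,1,0,0,0],[0.5,0.08,0,1.5,0,0,0],[0.5,0.08,0,2,0,0,0],[0.5,0.08,0,2.5,0,0,0],[0.5,0.08,0,3,0,0,0],[0.5,0.08,0,3.5,0,0,0],[0.5,0.08,0,4,0,0,0],[0.5,0.08,0,4,0,0,0]]]}}

```text
t: 8.5
tool_pos: [0.4766, -0.4002, 0.1689]
tool_rot: [-2.412, -2.011, -0.0]
contact_force: [-0.1, -0.5, -1.3]
opening: 0.0385
```

```bash
python3 - <<'E'
from station import ctrl
from h import *
import pickle
o=ctrl.get_obs();print(o["t"],o["tool_pos"],o["opening"],rel(o,[.4765,-.3986,.1017],Rdown(-10.4)),o["contact_force"],o["wrist_torque"])
D={n:ctrl.get_image(n) for n in ["side","scene"]}
crop(D["side"]["color"],190,220,65,100,6,"pics/sd5.png")
crop(D["scene"]["color"],95,80,70,85,7,"pics/sc5.png")
E
```

```text
8.5 [ 0.47658719 -0.40021545  0.16893786] 0.038452116653467115 (array([ 0.15, -0.03,  6.72]), array([-0.04, -0.05,  0.04])) [-0.12244494 -0.4669527  -1.28378878] [-0.01558528 -0.0417876   0.02899135]
```

View pics/sd5.png

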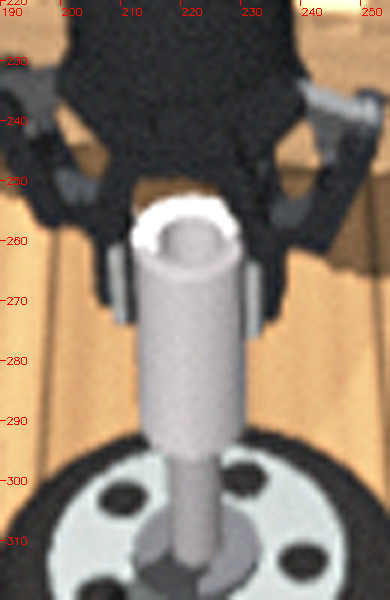

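View pics/sc5.png

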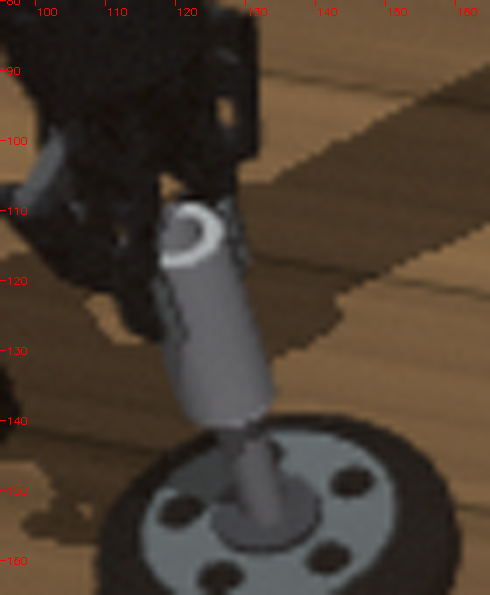

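>>> {"method": "play_rows", "body": {"motion": [[[0.5,0.02,0,0.6,0,0,0],[0.5,0.03,0,1.2,0,0,0],[0.5,0.03,0,1.8,0,0,0],[0.5,0.03,0,2.4,0,0,0],[0.5,0.03,0,3,0,0,0],[0.5,0.03,0,3.6,0,0,0],[0.5,0.03,0,4.2,0,0,0],[0.5,0.03,0,4.8,0,0,0],[0.5,0.03,0,5.4,0,0,0],[0.5,0.03,0,6,0,0,0],[0.5,0.03,0,6.3,0,0,0],[0.5,0.03,0,6.5,0,0,0],[0.5,0.03,0,6.7,0,0,0],[0.5,0.03,0,6.7,0,0,0]]]}}

```text
t: 10.35
tool_pos: [0.4769, -0.4002, 0.1026]
tool_rot: [2.413, 2.012, 0.001]
contact_force: [-0.8, -0.1, -1.7]
opening: 0.0384
```

>>> {"method": "play_rows", "body": {"motion": [[[0.5,0,0,0.1,0,0,0],[0.5,0,0,0.2,0,0,0],[0.5,0,0,0.3,0,0,0],[0.5,0,0,0.3,0,0,0]]]}}

```text
t: 10.85
tool_pos: [0.4771, -0.4006, 0.1017]
tool_rot: [2.412, 2.012, -0.0]
contact_force: [-4.4, 1.4, 7.2]
opening: 0.0385
```

>>> {"method": "play_rows", "body": {"motion": [[[0.2,0,0,0.1,0,0,0],[0,0,0,0.1,0,0,0],[-0.15,0,0,0,0,0,0],[-0.3,0,0,0,0,0,0],[-0.5,0,0,0,0,0,0],[-0.5,0,0,0,0,0,0]]], "newtons": 20}}

```text
t: 11.6
tool_pos: [0.4771, -0.4006, 0.1016]
tool_rot: [2.412, 2.012, 0.0]
contact_force: [0.8, 0.6, 0.3]
opening: 0.064
```

```bash
python3 - <<'E'
from station import ctrl
from h import *
from fit import *
o=ctrl.get_obs();print(o["t"],o["tool_pos"],o["opening"],o["contact_force"],o["wrist_torque"])
D={n:ctrl.get_image(n) for n in ["side","scene"]}
S=cyl([.4767,-.399,.05,0,0],.02,.09)
overlay(D["side"],190,220,65,100,6,"pics/sd6.png",[S])
overlay(D["scene"],95,80,70,85,7,"pics/sc6.png",[S])
E
```

```text
11.6 [ 0.4771015  -0.40055343  0.10162579] 0.0639514506541617 [0.80967232 0.63768424 0.32128726] [ 0.0247358  -0.00273596 -0.04146357]
```

View pics/sd6.png

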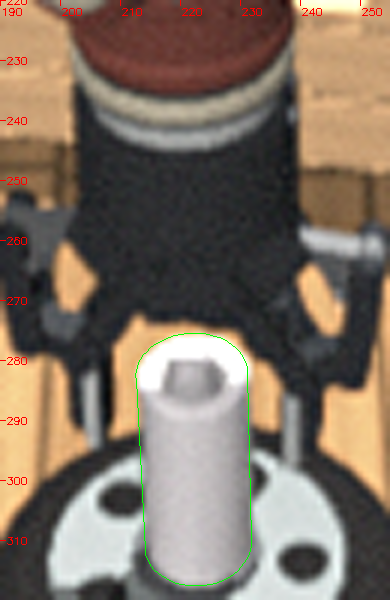

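View pics/sc6.png

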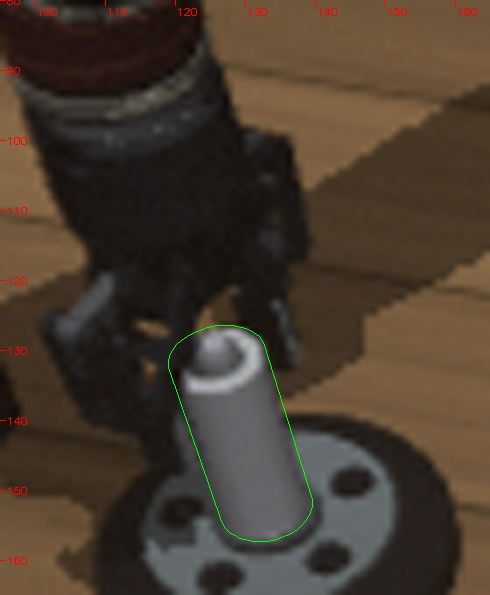

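>>> {"method": "play_rows", "body": {"motion": [[[-0.5,0,0,-0.5,0,0,0],[-0.5,0,0,-1.5,0,0,0],[-0.5,0,0,-3,0,0,0],[-0.5,0,0,-5.5,0,0,0],[-0.5,0,0,-9,0,0,0],[-0.5,0,0,-13,0,0,0],[-0.5,0,0,-16,0,0,0],[-0.5,0,0,-16,0,0,0]]]}}

```text
t: 12.7
tool_pos: [0.4783, -0.4018, 0.2669]
tool_rot: [2.406, 2.006, 0.001]
contact_force: [0.0, -0.3, -0.4]
opening: 0.0642
```

```bash
python3 - <<'E'
from station import ctrl
from h import *
from fit import *
o=ctrl.get_obs();print(o["t"],o["tool_pos"],o["opening"],o["contact_force"])
c,s=np.cos(-.1823),np.sin(-.1823)
X,Y=.060,-.017;w=[.4835+c*X-s*Y,.0476+s*X+c*Y]
print(w,rel(o,[*w,.25],Rdown(75.3)))
D={n:ctrl.get_image(n) for n in ["side","scene"]}
S=cyl([.4767,-.399,.05,0,0],.02,.09)
overlay(D["side"],190,220,65,100,6,"pics/sd7.png",[S])
overlay(D["scene"],95,80,70,85,7,"pics/sc7.png",[S])
E
```

```text
12.7 [ 0.47833279 -0.40181377  0.26692026] 0.06424858136323515 [ 0.01313714 -0.33352881 -0.43917222]
[np.float64(0.5394237964193622), np.float64(0.02000418520779412)] (array([42.6 , -1.58,  1.46]), array([  0.1 ,   0.54, -85.65]))
```

View pics/sd7.png

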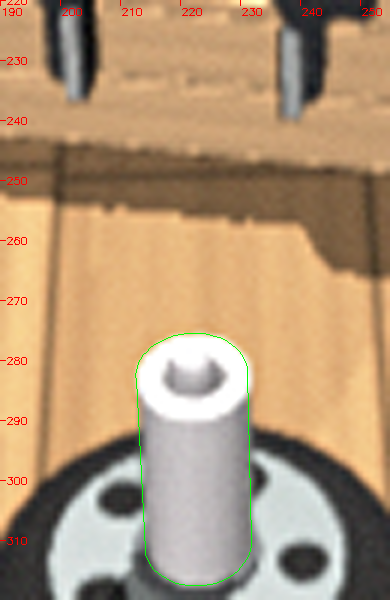

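View pics/sc7.png

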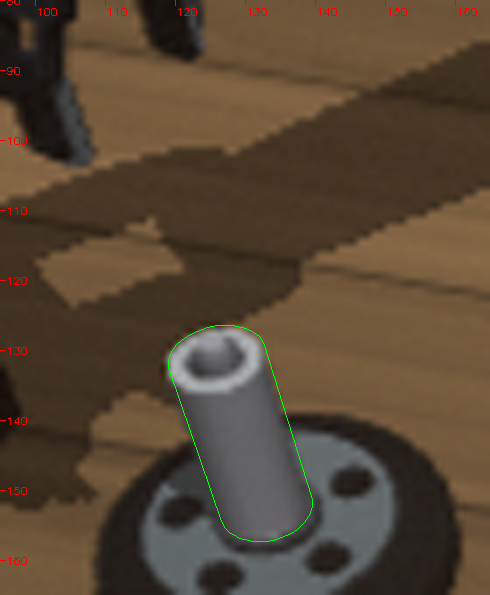

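>>> {"method": "play_rows", "body": {"motion": [[[-0.5,3,0,0,0,0,-5],[-0.5,7,0,0,0,0,-14],[-0.5,11.5,-0.2,0.2,0,0,-23],[-0.5,16,-0.4,0.4,0,0,-32],[-0.5,20.5,-0.6,0.6,0,0,-41],[-0.5,25,-0.8,0.8,0,0,-50],[-0.5,29.5,-1,1,0,0,-59],[-0.5,34,-1.2,1.2,0,0,-68],[-0.5,38.5,-1.4,1.4,0,0.3,-77],[-0.5,42,-1.6,1.5,0,0.5,-85.6],[-0.5,42.6,-1.6,1.5,0,0.5,-85.6],[-0.5,42.6,-1.6,1.5,0,0.5,-85.6],[-0.5,42.6,-1.6,1.5,0,0.5,-85.6]]]}}

```text
t: 14.42
tool_pos: [0.5375, 0.0205, 0.2461]
tool_rot: [-0.406, -3.11, -0.008]
contact_force: [-1.0, 0.3, 0.6]
opening: 0.0638
```

```bash
python3 - <<'E'
from station import ctrl
from h import *
import pickle
o=ctrl.get_obs();print(o["t"],o["tool_pos"],o["opening"],rel(o,[.5394,.02,.25],Rdown(75.3)),o["contact_force"],o["q"].round(2))
D={n:ctrl.get_image(n) for n in ["scene","wrist"]};pickle.dump(D,open("i8.pkl","wb"))
cv2.imwrite("pics/w8.png",D["wrist"]["color"][:,:,::-1])
crop(D["scene"]["color"],200,130,130,100,6,"pics/sc8.png")
E
```

```text
14.425 [0.53754719 0.02050525 0.24608234] 0.0638202780626944 (array([-0.19,  0.  , -0.39]), array([ 0.25, -0.34, -0.17])) [-1.04862557  0.28329122  0.57893083] [-0.1  -0.16  1.79  0.01  1.51 -1.41]
```

View pics/w8.png

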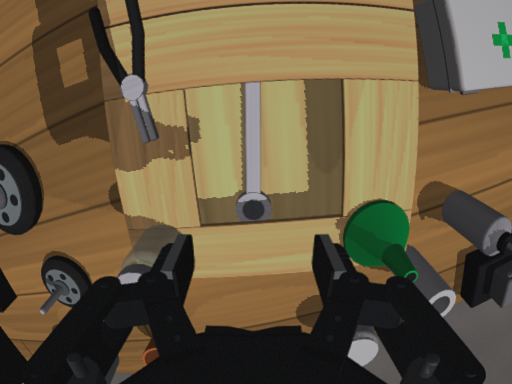

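View pics/sc8.png

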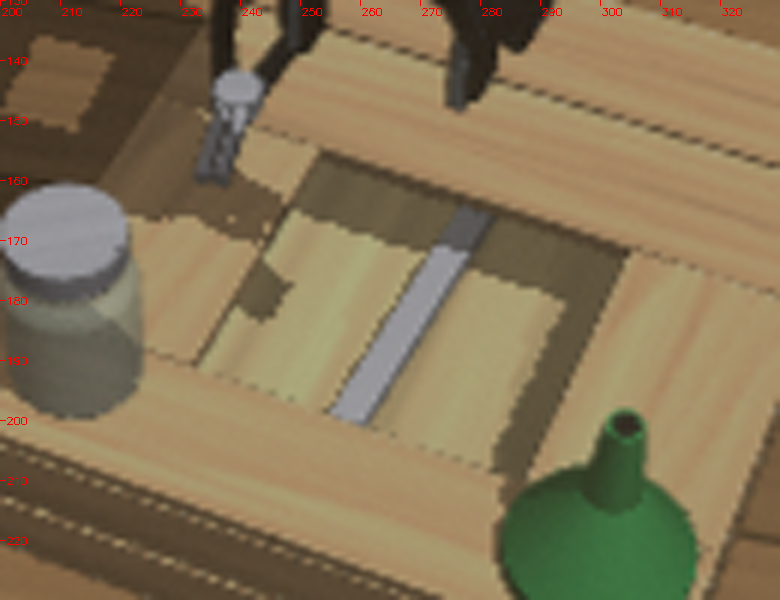

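```bash
python3 - <<'E'
from h import *
import pickle
D=pickle.load(open("i8.pkl","rb"))
crop(D["wrist"]["color"],170,70,190,165,4,"pics/w8c.png")
E
```

```text
(no output)
```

View pics/w8c.png

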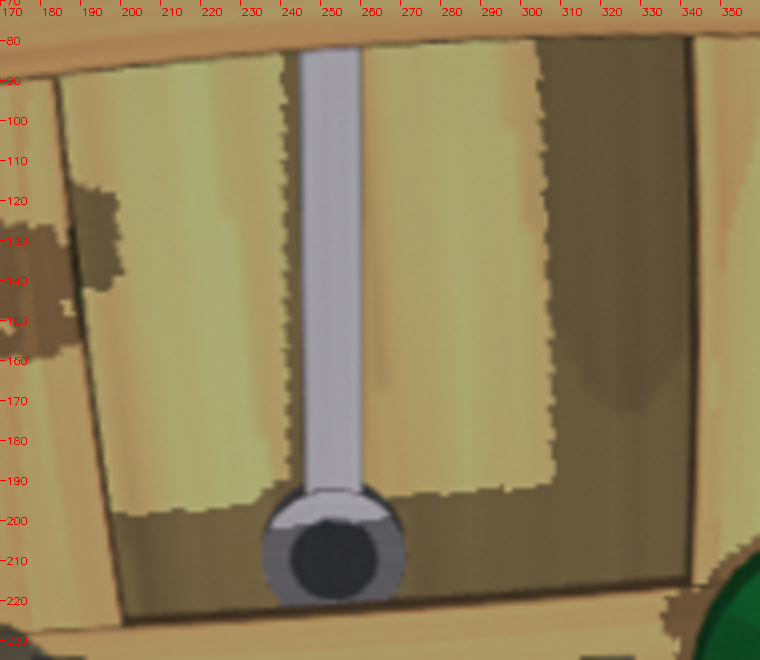

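```bash
python3 - <<'E'
from h import *
import pickle
w=pickle.load(open("i8.pkl","rb"))["wrist"];a=pickle.load(open("i8.pkl","rb"))["scene"]
q=lambda X,Y:(170+X/4-.4,70+Y/4-.4)
c,s=np.cos(-.1823),np.sin(-.1823)
def rep(n,x):
    d=x[:2]-[.4835,.0476];print(n,x.round(4),"crate",(np.array([c*d[0]+s*d[1],-s*d[0]+c*d[1]])*1e3).round(1))
for z,n,P in [(.094,"near -y",(58,77)),(.094,"near+y",(692,37)),(.094,"far+y",(692,585)),(.094,"far-y?",(122,625)),(.043,"near mid",(331,50)),(.043,"far mid",(333,480)),(.043,"mid left",(303,270)),(.043,"mid R",(361,270)),(.044,"ring hole c",(334,559)),(.044,"shank end",(333,490))]:
    rep(n,atz(*q(*P),z,w,True))
for n,P in [("sc near",(470,220)),("sc far",(350,417))]: rep(n,atz(200+P[0]/6-.4,130+P[1]/6-.4,.043,a))
E
```

```text
near -y [ 0.438  -0.0215  0.094 ] crate [-32.2 -76.2]
near+y [0.4675 0.1348 0.094 ] crate [-31.5  82.9]
far+y [0.614 0.107 0.094] crate [117.6  82. ]
far-y? [ 0.5839 -0.0503  0.094 ] crate [116.5 -78. ]
near mid [0.449  0.0459 0.043 ] crate [-33.7  -7.9]
far mid [0.5746 0.0132 0.043 ] crate [ 95.8 -17.3]
mid left [0.5093 0.0214 0.043 ] crate [ 30.1 -21.1]
mid R [0.5137 0.0379 0.043 ] crate [31.4 -4.1]
ring hole c [0.5997 0.0069 0.044 ] crate [121.7 -19. ]
shank end [0.5774 0.0125 0.044 ] crate [ 98.7 -17.5]
sc near [0.4237 0.051  0.043 ] crate [-59.4  -7.5]
sc far [0.5608 0.0173 0.043 ] crate [ 81.5 -15.8]
```

```bash
python3 - <<'E'
from station import ctrl
from h import *
o=ctrl.get_obs()
c,s=np.cos(-.1823),np.sin(-.1823)
X,Y=.062,-.016;w=[.4835+c*X-s*Y,.0476+s*X+c*Y]
print(w,rel(o,[*w,.07],Rdown(75.4)),rel(o,[*w,.033],Rdown(75.4)))
E
```

```text
[np.float64(0.541571947003487), np.float64(0.020625030653878672)] (array([-0.46,  0.03, 17.64]), array([ 0.27, -0.3 , -0.26])) (array([-4.800e-01,  1.000e-02,  2.134e+01]), array([ 0.27, -0.3 , -0.26]))
```

>>> {"method": "play_rows", "body": {"motion": [[[-0.4,-0.2,0,4,0.1,-0.1,0],[-0.3,-0.5,0,9,0.3,-0.3,-0.3],[-0.3,-0.5,0,13,0.3,-0.3,-0.3],[-0.3,-0.5,0,16,0.3,-0.3,-0.3],[-0.3,-0.5,0,18.5,0.3,-0.3,-0.3],[-0.3,-0.5,0,20,0.3,-0.3,-0.3],[-0.3,-0.5,0,20.7,0.3,-0.3,-0.3],[-0.3,-0.5,0,20.7,0.3,-0.3,-0.3],[-0.3,-0.5,0,20.7,0.3,-0.3,-0.3]]]}}

```text
t: 15.65
tool_pos: [0.5427, 0.0203, 0.0407]
tool_rot: [0.398, 3.114, -0.001]
contact_force: [0.5, 0.3, -0.1]
opening: 0.0553
```

```bash
python3 - <<'E'
from station import ctrl
from h import *
o=ctrl.get_obs();print(o["t"],o["tool_pos"],o["opening"],rel(o,[.5416,.0206,.033],Rdown(75.4)),o["contact_force"])
w=ctrl.get_image("wrist");cv2.imwrite("pics/w9.png",w["color"][:,:,::-1])
E
```

```text
15.65 [0.54268348 0.02029244 0.04066596] 0.05531452889328024 (array([0.11, 0.  , 0.77]), array([-0.02,  0.12,  0.03])) [ 0.49824724  0.29004419 -0.0694852 ]
```

View pics/w9.png

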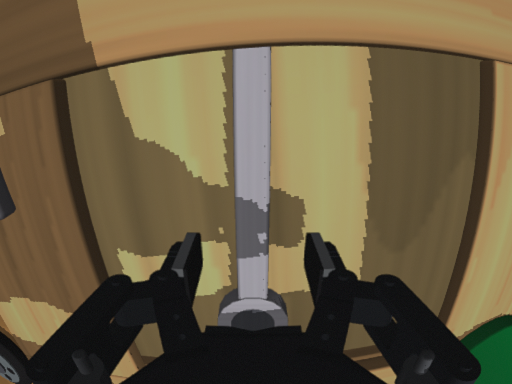

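>>> {"method": "play_rows", "body": {"motion": [[[-0.3,0.1,0,0.4,0,0,0],[-0.3,0.1,0,0.7,0,0,0],[-0.3,0.1,0,0.7,0,0,0],[0.2,0.1,0,0.7,0,0,0],[0.9,0.1,0,0.7,0,0,0],[0.9,0.1,0,0.7,0,0,0],[0.9,0.1,0,0.7,0,0,0],[0.9,0.1,0,0.7,0,0,0]]], "newtons": 100}}

```text
t: 16.7
tool_pos: [0.542, 0.0205, 0.0342]
tool_rot: [0.398, 3.114, -0.001]
contact_force: [-1.7, -0.9, 5.1]
opening: 0.0147
```

>>> {"method": "play_rows", "body": {"motion": [[[0.9,0,0,-0.3,0,0,0],[0.9,0,0,-0.5,0,0,0],[0.9,1,0,-0.5,0,0,0],[0.9,2,0,-0.5,0,0,0],[0.9,3,0,-0.5,0,0,0],[0.9,4,0,-0.5,0,0,0],[0.9,4,0,-0.5,0,0,0],[0.9,4,0,-0.5,0,0,0]]]}}

```text
t: 17.7
tool_pos: [0.5035, 0.0305, 0.0393]
tool_rot: [0.398, 3.113, -0.001]
contact_force: [0.1, -0.6, -2.7]
opening: 0.0149
```

```bash
python3 - <<'E'
from station import ctrl
from h import *
import pickle
o=ctrl.get_obs();print(o["t"],o["tool_pos"],o["opening"],rel(o,[.5416,.0206,.033],Rdown(75.4)),o["contact_force"],o["wrist_torque"])
D={n:ctrl.get_image(n) for n in ["scene","wrist","side"]};pickle.dump(D,open("i10.pkl","wb"))
cv2.imwrite("pics/w10.png",D["wrist"]["color"][:,:,::-1])
crop(D["scene"]["color"],200,130,130,100,6,"pics/sc10.png")
E
```

```text
17.7 [0.50346422 0.03049835 0.03929355] 0.014920578612086266 (array([-3.94,  0.  ,  0.64]), array([-0.02,  0.19,  0.04])) [ 0.07227686 -0.57378584 -2.66853607] [ 0.00204609 -0.13085587  0.01551368]
```

View pics/w10.png

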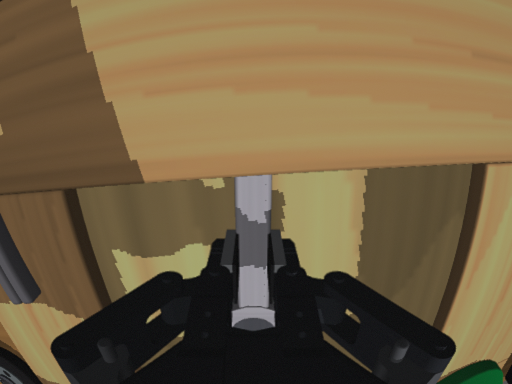

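View pics/sc10.png

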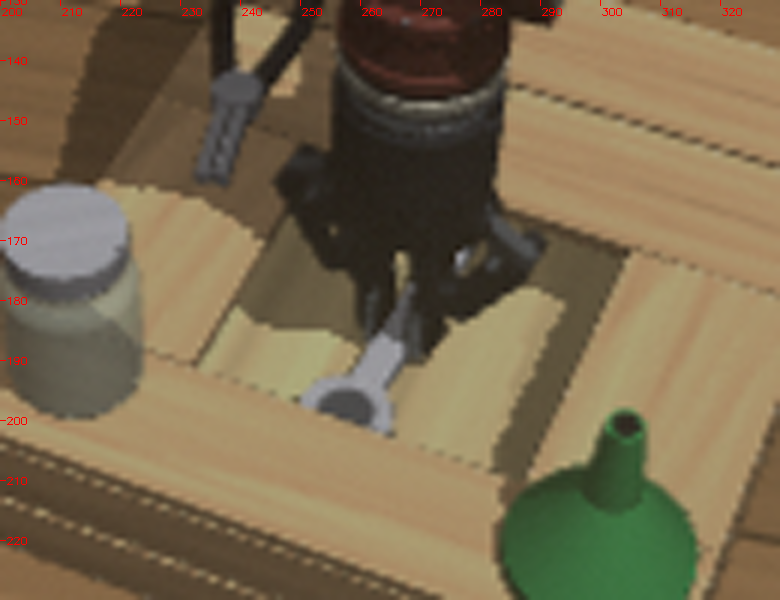

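```bash
cat > plan.py <<'E'
import numpy as np
W=[(-162,35,0),(-163,34.5,8),(-163,35,14.5),(-140,35,17),(-110,37,20),(-80,40,24),(-50,46,29),(-25,55,33),(-12,75,33),(-10,110,30),(-10,160,22),(-10,200,15)]
GX,GZ=50,4
def loc(t,x,z):
    c,s=np.cos(t[2]),np.sin(t[2]);x=np.asarray(x)+135.;z=np.asarray(z)
    return t[0]+c*x-s*z,t[1]+s*x+c*z
def seg(a,b,n):return np.linspace(a,b,n)
outline=[(x,z) for x in seg(-135,135,200) for z in (0,14)]+[(-135,z) for z in seg(0,14,8)]+[(135,z) for z in seg(0,14,8)]
body=[(GX+x,z) for x in (-45,45) for z in seg(77,220,60)]+[(GX+x,77) for x in seg(-45,45,30)]
fing=[(GX+x,z) for x in (-14,14) for z in seg(2,77,40)]
def d(px,pz):
    m=1e9
    def box(x0,x1,z0,z1):
        dx=np.maximum(np.maximum(x0-px,px-x1),0);dz=np.maximum(np.maximum(z0-pz,pz-z1),0)
        o=np.hypot(dx,dz);ins=np.minimum(np.minimum(px-x0,x1-px),np.minimum(pz-z0,z1-pz))
        return np.where(o>0,o,-np.maximum(ins,0)).min()
    return [box(-190,-30,84,94),box(120,190,84,94),box(-190,190,0,30),box(-190,-178,30,94)]
def tcp(t):return loc(t,GX,GZ)
if __name__=="__main__":
    T0=tcp((W[0][0],W[0][1],0))
    for i in range(len(W)):
        mm=[]
        for k in range(9 if i else 1):
            t=np.array(W[i-1])*(1-k/8)+np.array(W[i])*k/8 if i else np.array(W[0],float)
            t[2]=np.radians(t[2]);P=np.array(outline);B=np.array(body);F=np.array(fing)
            mm.append(d(*loc(t,P[:,0],P[:,1]))+[min(d(*loc(t,B[:,0],B[:,1]))[:2]),min(d(*loc(t,F[:,0],F[:,1])))])
        t=np.array(W[i],float);t[2]=np.radians(t[2]);g=tcp(t);r=loc(t,135,7);j=loc(t,-90,7)
        print(W[i],"minclr near/far/floor/wall/body/fing",np.min(mm,0).round(1),"dTCP fwd %.1f up %.1f"%(g[0]-T0[0],g[1]-T0[1]),"ring z %.0f jaw z %.0f"%(r[1],j[1]))
E
python3 plan.py
```

```text
(-162, 35, 0) minclr near/far/floor/wall/body/fing [35.  37.   5.  16.  19.7  7. ] dTCP fwd 0.0 up 0.0 ring z 42 jaw z 42
(-163, 34.5, 8) minclr near/far/floor/wall/body/fing [16.5 16.8  4.5 13.1 19.7  7. ] dTCP fwd -3.4 up 25.2 ring z 79 jaw z 48
(-163, 35, 14.5) minclr near/far/floor/wall/body/fing [ 0.2 17.1  4.5 11.5 36.2 27.5] dTCP fwd -7.9 up 46.2 ring z 109 jaw z 53
(-140, 35, 17) minclr near/far/floor/wall/body/fing [ 0.1 18.2  5.  11.5 50.6 27.5] dTCP fwd 12.7 up 53.9 ring z 121 jaw z 55
(-110, 37, 20) minclr near/far/floor/wall/body/fing [ 0.7 19.6  5.  33.9 55.6 45.6] dTCP fwd 39.5 up 65.0 ring z 136 jaw z 59
(-80, 40, 24) minclr near/far/floor/wall/body/fing [ 2.8 25.1  7.  63.2 68.1 34.5] dTCP fwd 64.4 up 79.9 ring z 156 jaw z 65
(-50, 46, 29) minclr near/far/floor/wall/body/fing [ 5.9 32.  10.  92.3 86.8 34.5] dTCP fwd 86.9 up 100.2 ring z 183 jaw z 74
(-25, 55, 33) minclr near/far/floor/wall/body/fing [  9.6  40.4  16.  121.2 108.8  42.4] dTCP fwd 105.0 up 120.1 ring z 208 jaw z 85
(-12, 75, 33) minclr near/far/floor/wall/body/fing [  7.3  46.3  25.  145.4 123.3  55.9] dTCP fwd 118.0 up 140.1 ring z 228 jaw z 105
(-10, 110, 30) minclr near/far/floor/wall/body/fing [ 10.4  56.   45.  158.4 134.3  75.8] dTCP fwd 125.2 up 167.0 ring z 251 jaw z 139
(-10, 160, 22) minclr near/far/floor/wall/body/fing [ 25.6  78.9  80.  163.4 159.8 103.2] dTCP fwd 137.0 up 194.0 ring z 268 jaw z 183
(-10, 200, 15) minclr near/far/floor/wall/body/fing [ 69.  109.9 130.  180.5 192.  131.9] dTCP fwd 144.7 up 212.7 ring z 277 jaw z 218
```

```bash
sed -i 's/^W=.*/W=[(-162,35,0),(-162,34,7),(-153,34,13.5),(-135,34.5,15),(-110,36,18),(-80,39,22.5),(-50,46,28),(-25,58,33),(-8,80,33),(0,120,30),(0,160,22),(0,210,15)]/' plan.py; python3 plan.py
```

```text
(-162, 35, 0) minclr near/far/floor/wall/body/fing [35.  37.   5.  16.  19.7  7. ] dTCP fwd 0.0 up 0.0 ring z 42 jaw z 42
(-162, 34, 7) minclr near/far/floor/wall/body/fing [19.5 16.   4.  14.3 19.7  7. ] dTCP fwd -1.9 up 21.5 ring z 74 jaw z 46
(-153, 34, 13.5) minclr near/far/floor/wall/body/fing [ 5.9 10.7  4.  14.3 33.5 26.8] dTCP fwd 3.0 up 42.1 ring z 104 jaw z 51
(-135, 34.5, 15) minclr near/far/floor/wall/body/fing [ 5.9  7.1  4.  21.7 47.6 37.4] dTCP fwd 19.7 up 47.2 ring z 111 jaw z 53
(-110, 36, 18) minclr near/far/floor/wall/body/fing [ 6.5  8.5  4.5 39.4 52.1 41.7] dTCP fwd 41.7 up 58.0 ring z 126 jaw z 57
(-80, 39, 22.5) minclr near/far/floor/wall/body/fing [ 6.9 15.9  6.  63.7 65.4 28.6] dTCP fwd 66.4 up 74.5 ring z 149 jaw z 63
(-50, 46, 28) minclr near/far/floor/wall/body/fing [ 8.4 25.7  9.  92.6 85.7 28.6] dTCP fwd 88.5 up 97.4 ring z 179 jaw z 73
(-25, 58, 33) minclr near/far/floor/wall/body/fing [  9.8  37.4  16.  121.4 109.1  39.5] dTCP fwd 105.0 up 123.1 ring z 211 jaw z 88
(-8, 80, 33) minclr near/far/floor/wall/body/fing [  6.7  48.8  28.  145.4 125.8  58.9] dTCP fwd 122.0 up 145.1 ring z 233 jaw z 110
(0, 120, 30) minclr near/far/floor/wall/body/fing [ 14.4  58.   50.  162.4 137.3  80.8] dTCP fwd 135.2 up 177.0 ring z 261 jaw z 149
(0, 160, 22) minclr near/far/floor/wall/body/fing [ 39.7  82.5  90.  175.2 166.9 113.2] dTCP fwd 147.0 up 194.0 ring z 268 jaw z 183
(0, 210, 15) minclr near/far/floor/wall/body/fing [ 72.5 106.1 130.  189.8 190.8 131.9] dTCP fwd 154.7 up 222.7 ring z 287 jaw z 228
```

>>> {"method": "play_rows", "body": {"motion": [[[0.9,0,0,-0.6,0,-2,0],[0.9,0.1,0,-1.2,0,-4,0],[0.9,0.2,0,-2.15,0,-7,0],[0.9,0,0,-2.8,0,-9,0],[0.9,-0.1,0,-3.5,0,-11.3,0],[0.9,-0.3,0,-4.2,0,-13.5,0],[0.9,-0.3,0,-4.2,0,-13.5,0],[0.9,-0.3,0,-4.2,0,-13.5,0]]]}}

```text
t: 18.85
tool_pos: [0.5064, 0.0297, 0.0812]
tool_rot: [0.368, 2.881, -0.045]
contact_force: [0.2, -0.4, -2.7]
opening: 0.0149
```

```bash
python3 - <<'E'
from station import ctrl
from h import *
import pickle
o=ctrl.get_obs();R=Ro.from_rotvec(o["tool_rot"]).as_matrix()
print(o["t"],o["tool_pos"],o["opening"],"pitch",np.degrees(np.arctan2(R[2,0],-R[2,2])),"cross",np.degrees(R[2,1]),o["contact_force"],o["wrist_torque"],o["q"].round(2))
D={n:ctrl.get_image(n) for n in ["scene","wrist","side"]};pickle.dump(D,open("i11.pkl","wb"))
crop(D["scene"]["color"],200,130,130,100,6,"pics/sc11.png")
crop(D["side"]["color"],190,120,110,110,6,"pics/sd11.png")
E
```

```text
18.85 [0.50635705 0.02971545 0.08117935] 0.01493088175447794 pitch -13.65368073689433 cross -0.02224067965054789 [ 0.18707451 -0.40781195 -2.73520862] [0.1014638  0.10908976 0.04209537] [-0.06 -0.24  2.16 -0.05  0.99 -1.36]
```

View pics/sd11.png

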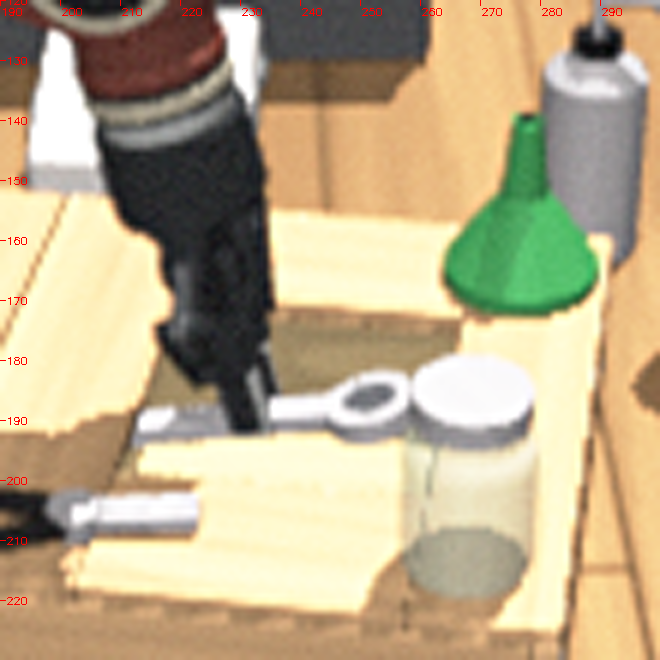

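View pics/sc11.png

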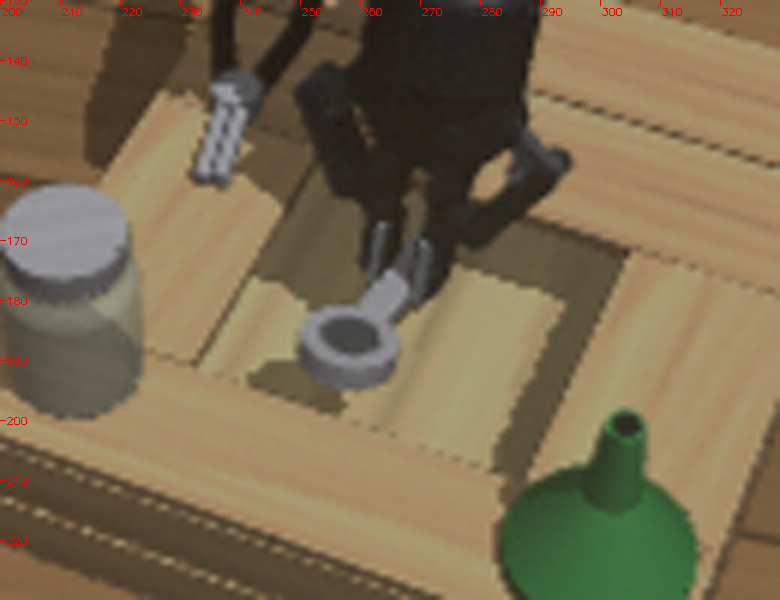

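```bash
cat > rows.py <<'E'
import sys,numpy as np
from plan import *
i0,i1,n,th0=int(sys.argv[1]),int(sys.argv[2]),int(sys.argv[3]),float(sys.argv[4])
f=lambda w:(w[0],w[1],np.radians(w[2]))
g0=np.array(tcp(f(W[i0])));t0=np.radians(th0)
for i in range(i0+1,i1+1):
    for k in range(1,n+1):
        w=np.array(W[i-1])*(1-k/n)+np.array(W[i])*k/n
        d_=np.array(tcp(f(w)))-g0
        print([.9,round(-(d_[0]*np.cos(t0)+d_[1]*np.sin(t0))/10,1),0,round(-(-d_[0]*np.sin(t0)+d_[1]*np.cos(t0))/10,2),0,round(-(w[2]-th0),1),0],W[i])
E
python3 rows.py 2 6 3 13.6
```

```text
[0.9, np.float64(-0.6), 0, np.float64(-0.04), 0, np.float64(-0.4), 0] (-135, 34.5, 15)
[0.9, np.float64(-1.2), 0, np.float64(-0.07), 0, np.float64(-0.9), 0] (-135, 34.5, 15)
[0.9, np.float64(-1.7), 0, np.float64(-0.11), 0, np.float64(-1.4), 0] (-135, 34.5, 15)
[0.9, np.float64(-2.5), 0, np.float64(-0.28), 0, np.float64(-2.4), 0] (-110, 36, 18)
[0.9, np.float64(-3.3), 0, np.float64(-0.46), 0, np.float64(-3.4), 0] (-110, 36, 18)
[0.9, np.float64(-4.1), 0, np.float64(-0.63), 0, np.float64(-4.4), 0] (-110, 36, 18)
[0.9, np.float64(-5.1), 0, np.float64(-0.98), 0, np.float64(-5.9), 0] (-80, 39, 22.5)
[0.9, np.float64(-6.0), 0, np.float64(-1.32), 0, np.float64(-7.4), 0] (-80, 39, 22.5)
[0.9, np.float64(-6.9), 0, np.float64(-1.66), 0, np.float64(-8.9), 0] (-80, 39, 22.5)
[0.9, np.float64(-7.8), 0, np.float64(-2.23), 0, np.float64(-10.7), 0] (-50, 46, 28)
[0.9, np.float64(-8.7), 0, np.float64(-2.8), 0, np.float64(-12.6), 0] (-50, 46, 28)
[0.9, np.float64(-9.6), 0, np.float64(-3.36), 0, np.float64(-14.4), 0] (-50, 46, 28)
```

>>> {"method": "play_rows", "body": {"motion": [[[0.9,-0.6,0,0,0,-0.4,0],[0.9,-1.2,0,-0.1,0,-0.9,0],[0.9,-1.7,0,-0.1,0,-1.4,0],[0.9,-2.5,0,-0.3,0,-2.4,0],[0.9,-3.3,0,-0.45,0,-3.4,0],[0.9,-4.1,0,-0.6,0,-4.4,0],[0.9,-4.1,0,-0.6,0,-4.4,0]]]}}

```text
t: 19.88
tool_pos: [0.5441, 0.0199, 0.0969]
tool_rot: [0.359, 2.805, -0.058]
contact_force: [0.1, 0.2, -2.9]
opening: 0.0146
```

```bash
cat > st.py <<'E'
from station import ctrl
from h import *
import sys
o=ctrl.get_obs();R=Ro.from_rotvec(o["tool_rot"]).as_matrix()
print(o["t"],o["tool_pos"],o["opening"],"pitch",np.degrees(np.arctan2(R[2,0],-R[2,2])),"cross",np.degrees(R[2,1]),o["contact_force"],o["wrist_torque"],o["q"].round(2))
d=ctrl.get_image("side");crop(d["color"],180,60,160,160,4,f"pics/sd{sys.argv[1]}.png")
E
python3 st.py 12; python3 rows.py 4 8 3 18
```

```text
19.875 [0.5440537  0.01990065 0.09688891] 0.014619635745190008 pitch -18.07861234861011 cross -0.01889770510320206 [ 0.08641558  0.19129466 -2.9349381 ] [0.05661836 0.1522656  0.03049202] [-0.07 -0.21  2.12 -0.07  0.92 -1.35]
[0.9, np.float64(-1.0), 0, np.float64(-0.27), 0, np.float64(-1.5), 0] (-80, 39, 22.5)
[0.9, np.float64(-1.9), 0, np.float64(-0.54), 0, np.float64(-3.0), 0] (-80, 39, 22.5)
[0.9, np.float64(-2.9), 0, np.float64(-0.81), 0, np.float64(-4.5), 0] (-80, 39, 22.5)
[0.9, np.float64(-3.8), 0, np.float64(-1.31), 0, np.float64(-6.3), 0] (-50, 46, 28)
[0.9, np.float64(-4.7), 0, np.float64(-1.81), 0, np.float64(-8.2), 0] (-50, 46, 28)
[0.9, np.float64(-5.7), 0, np.float64(-2.3), 0, np.float64(-10.0), 0] (-50, 46, 28)
[0.9, np.float64(-6.5), 0, np.float64(-2.95), 0, np.float64(-11.7), 0] (-25, 58, 33)
[0.9, np.float64(-7.3), 0, np.float64(-3.6), 0, np.float64(-13.3), 0] (-25, 58, 33)
[0.9, np.float64(-8.0), 0, np.float64(-4.24), 0, np.float64(-15.0), 0] (-25, 58, 33)
[0.9, np.float64(-8.8), 0, np.float64(-4.76), 0, np.float64(-15.0), 0] (-8, 80, 33)
[0.9, np.float64(-9.6), 0, np.float64(-5.28), 0, np.float64(-15.0), 0] (-8, 80, 33)
[0.9, np.float64(-10.3), 0, np.float64(-5.81), 0, np.float64(-15.0), 0] (-8, 80, 33)
```

View pics/sd12.png

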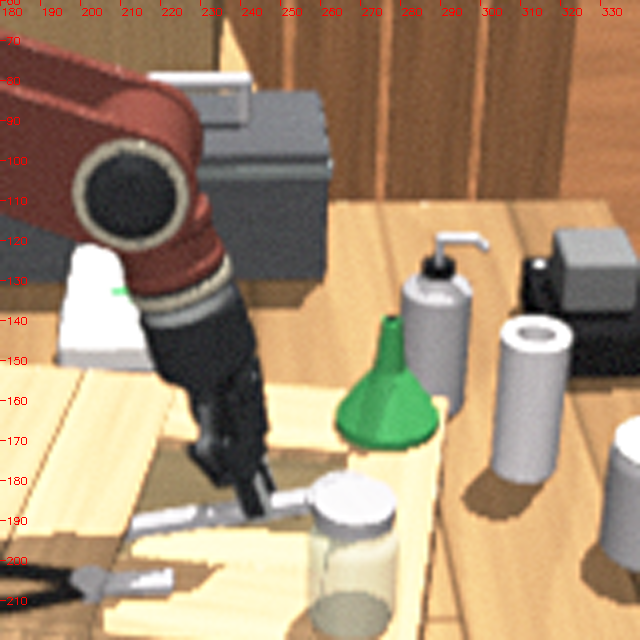

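>>> {"method": "play_rows", "body": {"motion": [[[0.9,-1,0,-0.3,0,-1.5,0],[0.9,-1.9,0,-0.55,0,-3,0],[0.9,-2.9,0,-0.8,0,-4.5,0],[0.9,-3.8,0,-1.3,0,-6.3,0],[0.9,-4.7,0,-1.8,0,-8.2,0],[0.9,-5.7,0,-2.3,0,-10,0],[0.9,-5.7,0,-2.3,0,-10,0]]]}}

```text
t: 20.8
tool_pos: [0.5898, 0.0081, 0.137]
tool_rot: [0.337, 2.632, -0.085]
contact_force: [-0.6, 0.4, -2.1]
opening: 0.0147
```

```bash
python3 st.py 13; python3 rows.py 6 11 3 28
```

```text
20.8 [0.58976433 0.00808281 0.13699709] 0.014718202850014787 pitch -28.12972872501248 cross -0.011734754770001219 [-0.58116612  0.37825059 -2.10654171] [ 0.08536351  0.30685891 -0.02590286] [-0.07 -0.23  2.1  -0.12  0.79 -1.32]
[0.9, np.float64(-0.9), 0, np.float64(-0.5), 0, np.float64(-1.7), 0] (-25, 58, 33)
[0.9, np.float64(-1.8), 0, np.float64(-1.0), 0, np.float64(-3.3), 0] (-25, 58, 33)
[0.9, np.float64(-2.7), 0, np.float64(-1.5), 0, np.float64(-5.0), 0] (-25, 58, 33)
[0.9, np.float64(-3.5), 0, np.float64(-1.88), 0, np.float64(-5.0), 0] (-8, 80, 33)
[0.9, np.float64(-4.4), 0, np.float64(-2.26), 0, np.float64(-5.0), 0] (-8, 80, 33)
[0.9, np.float64(-5.2), 0, np.float64(-2.64), 0, np.float64(-5.0), 0] (-8, 80, 33)
[0.9, np.float64(-6.1), 0, np.float64(-3.37), 0, np.float64(-4.0), 0] (0, 120, 30)
[0.9, np.float64(-7.0), 0, np.float64(-4.1), 0, np.float64(-3.0), 0] (0, 120, 30)
[0.9, np.float64(-7.9), 0, np.float64(-4.83), 0, np.float64(-2.0), 0] (0, 120, 30)
[0.9, np.float64(-8.5), 0, np.float64(-5.15), 0, np.float64(0.7), 0] (0, 160, 22)
[0.9, np.float64(-9.1), 0, np.float64(-5.46), 0, np.float64(3.3), 0] (0, 160, 22)
[0.9, np.float64(-9.7), 0, np.float64(-5.78), 0, np.float64(6.0), 0] (0, 160, 22)
[0.9, np.float64(-10.4), 0, np.float64(-6.5), 0, np.float64(8.3), 0] (0, 210, 15)
[0.9, np.float64(-11.1), 0, np.float64(-7.23), 0, np.float64(10.7), 0] (0, 210, 15)
[0.9, np.float64(-11.7), 0, np.float64(-7.96), 0, np.float64(13.0), 0] (0, 210, 15)
```

View pics/sd13.png

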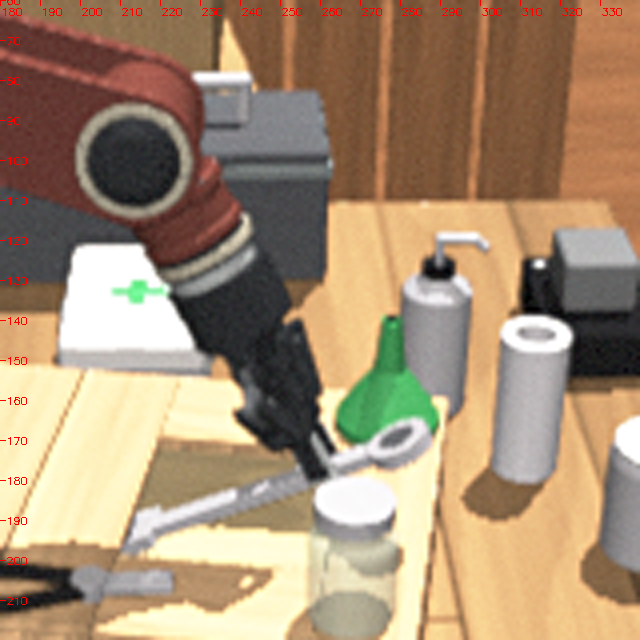

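```bash
cat > chk.py <<'E'
from station import ctrl
from h import *
import sys
o=ctrl.get_obs();R=Ro.from_rotvec(o["tool_rot"]).as_matrix()
X=-R[:,0];Z=-R[:,2];org=o["tool_pos"]-50e-3*X-4e-3*Z
L={"ringc":(112,14),"tip":(135,7),"neck":(-90,13),"tail":(-135,7)}
for n in ["side","scene"]:
    d=ctrl.get_image(n);P=[org+X*a/1e3+Z*b/1e3 for a,b in L.values()]
    uv=project(P,d)
    x0,y0=(180,60) if n=="side" else (200,100)
    crop(d["color"],x0,y0,160,145,4,f"pics/{n}{sys.argv[1]}.png");im=cv2.imread(f"pics/{n}{sys.argv[1]}.png")
    for u,v in uv: cv2.circle(im,(int((u+.5-x0)*4),int((v+.5-y0)*4)),3,(0,255,0),-1)
    cv2.imwrite(f"pics/{n}{sys.argv[1]}.png",im)
print({k:p.round(3) for k,p in zip(L,P)})
E
python3 chk.py c13
```

```text
{'ringc': array([ 0.638, -0.004,  0.174]), 'tip': array([ 0.661, -0.01 ,  0.179]), 'neck': array([0.466, 0.04 , 0.078]), 'tail': array([0.43 , 0.05 , 0.052])}
```

View pics/sidec13.png

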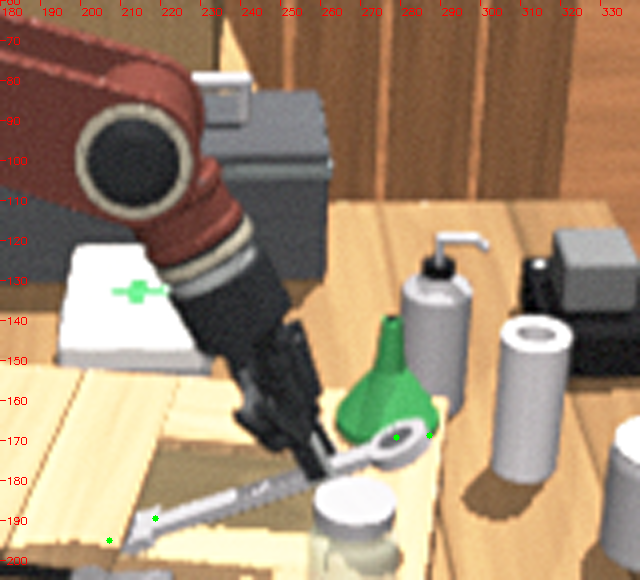

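View pics/scenec13.png

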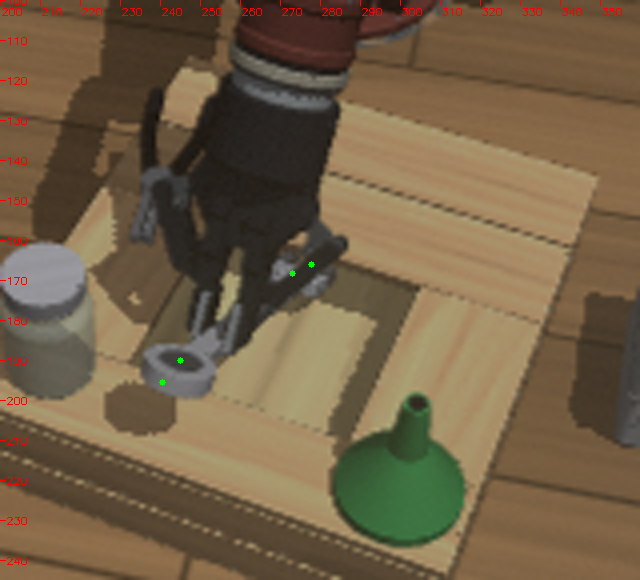

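The projected spanner points match the image, with the ring centre at (280,170), so it has not slipped. I'll carry on pulling it out.

>>> {"method": "play_rows", "body": {"motion": [[[0.9,-0.9,0,-0.5,0,-1.7,0],[0.9,-1.8,0,-1,0,-3.3,0],[0.9,-2.7,0,-1.5,0,-5,0],[0.9,-3.5,0,-1.9,0,-5,0],[0.9,-4.4,0,-2.3,0,-5,0],[0.9,-5.2,0,-2.6,0,-5,0],[0.9,-6.1,0,-3.4,0,-4,0],[0.9,-7,0,-4.1,0,-3,0],[0.9,-7.9,0,-4.8,0,-2,0],[0.9,-7.9,0,-4.8,0,-2,0]]]}}

```text
t: 22.2
tool_pos: [0.6361, -0.004, 0.2174]
tool_rot: [0.332, 2.597, -0.09]
contact_force: [0.1, 0.5, -2.1]
opening: 0.0144
```

```bash
python3 st.py 14; python3 chk.py c14; python3 rows.py 9 11 3 30
```

```text
22.2 [ 0.63611484 -0.00399824  0.21739202] 0.014441841015162382 pitch -30.156693188198684 cross -0.003022139016917727 [ 0.08311877  0.49308156 -2.09074928] [ 0.11695212  0.29616264 -0.02487485] [-0.09 -0.21  1.95 -0.11  0.89 -1.36]
{'ringc': array([ 0.682, -0.016,  0.256]), 'tip': array([ 0.705, -0.022,  0.261]), 'neck': array([0.514, 0.028, 0.154]), 'tail': array([0.479, 0.037, 0.126])}
[0.9, np.float64(-0.7), 0, np.float64(-0.29), 0, np.float64(2.7), 0] (0, 160, 22)
[0.9, np.float64(-1.3), 0, np.float64(-0.59), 0, np.float64(5.3), 0] (0, 160, 22)
[0.9, np.float64(-1.9), 0, np.float64(-0.89), 0, np.float64(8.0), 0] (0, 160, 22)
[0.9, np.float64(-2.6), 0, np.float64(-1.58), 0, np.float64(10.3), 0] (0, 210, 15)
[0.9, np.float64(-3.3), 0, np.float64(-2.28), 0, np.float64(12.7), 0] (0, 210, 15)
[0.9, np.float64(-4.0), 0, np.float64(-2.99), 0, np.float64(15.0), 0] (0, 210, 15)
```

View pics/sidec14.png

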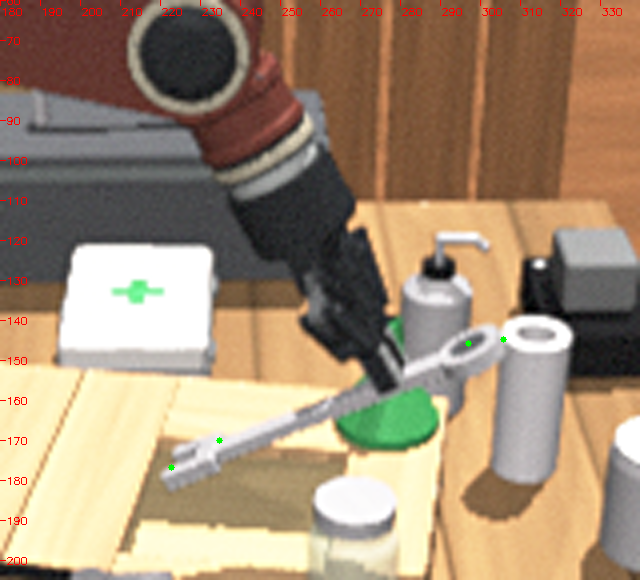

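>>> {"method": "play_rows", "body": {"motion": [[[0.9,-0.5,0,-0.9,0,1,0],[0.9,-1.2,0,-2,0,3,0],[0.9,-2,0,-3.4,0,6,0],[0.9,-2.8,0,-4.8,0,9,0],[0.9,-3.5,0,-6,0,12,0],[0.9,-3.9,0,-6.7,0,14,0],[0.9,-4,0,-6.9,0,15,0],[0.9,-4,0,-6.9,0,15,0],[0.9,-4,0,-6.9,0,15,0],[0.9,-4,0,-6.9,0,15,0],[0.9,-4,0,-6.9,0,15,0],[0.9,-4,0,-6.9,0,15,0]]]}}

```text
t: 23.85
tool_pos: [0.6344, -0.0036, 0.2941]
tool_rot: [0.366, 2.86, -0.049]
contact_force: [0.3, -0.4, -2.0]
opening: 0.0145
```

```bash
python3 st.py 15; python3 chk.py c15; python3 - <<'E'
from station import ctrl
from fit import *
o=ctrl.get_obs();print(np.abs(o["dq"]).max())
D={n:ctrl.get_image(n) for n in ["side","scene"]}
cv2.imwrite("pics/scfin.png",D["scene"]["color"][:,:,::-1])
S=cyl([.4767,-.399,.05,0,0],.02,.09)
overlay(D["side"],190,250,65,80,6,"pics/sd16.png",[S])
E
```

```text
23.85 [ 0.63442369 -0.00362621  0.29407249] 0.01448951024361846 pitch -14.910265775184579 cross -0.04229032417227863 [ 0.26691102 -0.43226054 -2.0031711 ] [ 0.0367865   0.1490751  -0.03650524] [-0.11 -0.12  1.69 -0.04  1.31 -1.42]
{'ringc': array([ 0.69 , -0.018,  0.32 ]), 'tip': array([ 0.713, -0.024,  0.319]), 'neck': array([0.501, 0.031, 0.267]), 'tail': array([0.461, 0.042, 0.249])}
0.0012637160020528475
```

View pics/sidec15.png

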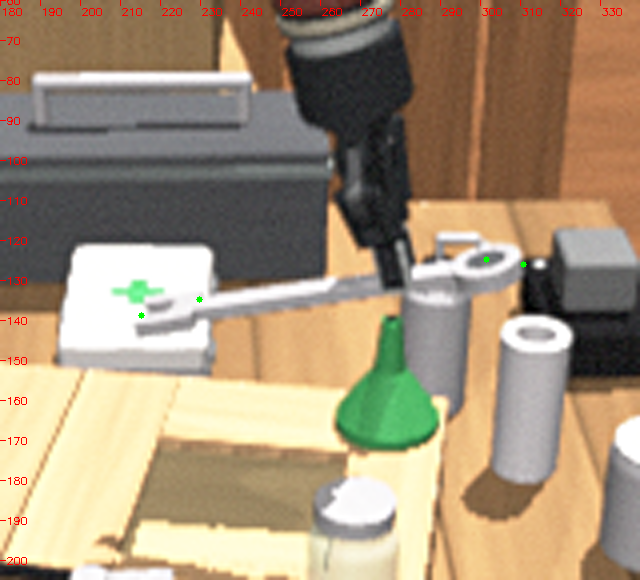

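View pics/scfin.png

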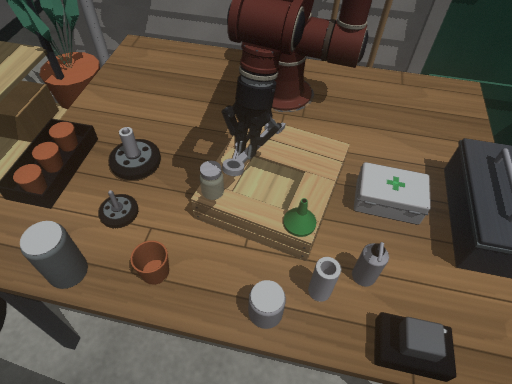

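View pics/sd16.png

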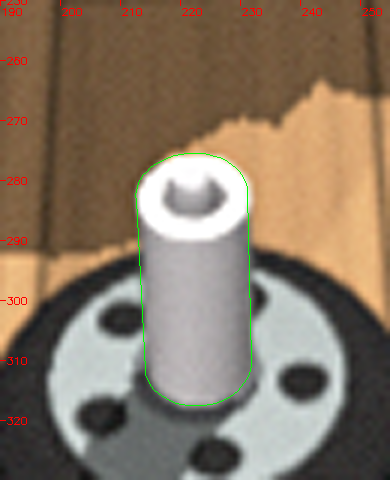

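The spanner is held clear and still, with the tip at about 0.32 m and the neck at about 0.27 m. The sleeve stands home and the bystanders are where they were. Handing in.

```bash
python3 -c "
from station import ctrl
print(ctrl.finish_job())
o=ctrl.get_obs();print(o['t'],o['tool_pos'],o['contact_force'],o['opening'])"
```

```text
the job is handed in; nothing more can be done
None
the job is handed in; nothing more can be done
```

I finished the job and handed it in after about 24 s of robot time. No verdict came back, and no reading can be taken afterwards.

- **Sleeve:** I lifted it out of the opening and lowered it under control down the larger wheel's axle. It met the hub at the height I had calculated, with about 7 N of contact, and I let go there. The last side picture shows it upright and home, matching the model outline to roughly 1–2 mm.
- **Spanner:** I gripped it by the shank, drew it back about 40 mm and tilted it ring end up. It came out at up to 33° with no clear sign of contact with the boards. The wrist torque did rise to 0.3 N·m part-way out, most likely from the tilted pose, but I couldn't rule out a light touch.
- **At hand-in:** The spanner was still and tilted about 15°. The ring tip was about 0.32 m and the jaw neck about 0.27 m above the table. The force reading was about 2.0 N, slightly under its 2.7 N weight and within the sensor's variation. The pictures showed it touching nothing but the fingers.
- **Bystanders:** The funnel, jar, pliers and soap pump look unmoved in the pictures.
- **Disagreements:** The wrist camera read about 2–2.5 mm off the other two views, so I corrected for that. My estimates of the axle's y position differed by 1–2.5 mm, but the sleeve went on without any contact force.

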